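# Set a place for the flower dissection: protocol tablet on its stand, instruments in order

## Robot

A 6-joint arm with a two-finger parallel gripper is mounted at the origin on the work surface. World frame = base frame: x ahead of the robot, y to its left, z up, the work surface at z = 0. Lengths are in m, angles in rad, forces in N, time in s.
With the tool pointing down it reaches from about 0.375 to 0.975 m from the base axis. Payload 3.8 kg.
Tool frame: the origin (TCP) lies midway between the tips of the shut fingers; the grasp point (between the pads) lies 19 mm behind it (r.tcp_to_grasp is the distance from the TCP to the grasp point, in m); y points along the fingers, x is the direction in which the jaws open and shut, and the axes are right-handed (so a half turn about y gives the same grasp; the last joint's range is limited). The gripper opens to 88 mm and grips with 3 to 60 N. Pads are 18 mm wide; open, the fingers measure 123 mm over their backs; the gripper's body (75 mm by 187 mm) begins 45 mm behind the grasp point.
Start: joints at [1.076, 0.264, 1.604, -0, 1.274, -0.037], TCP at [0.298, 0.605, 0.239] pointing down, gripper open.
Joint ranges: [-2.63, 2.63], [-0.94, 2.18], [0.31, 2.57], [-1.31, 4.45], [0, 2.66], [-2.55, 2.55]. Speed limits (rad/s): [2.57, 2.57, 3.14, 3.14, 3.14, 3.14].

## Interface

Orientations are given as a unit quaternion [x, y, z, w].
In Python, from cell import r, cams, finder gives the robot as it stands.
- The arm moves only by the tool play_rows, never from a script. Its argument "deltas" is a list that holds one entry, the list of rows, each a list of 7 numbers: the shift along the tool's x, y, z in units of 60 mm (1.0 is 60 mm), then the turn, a rotation vector about the tool's x, y, z in rad, then the opening, from 0 (shut) to 1 (fully open). A call has 1 to 8 rows; each row shifts and turns the commanded pose from where the row before left it, along the tool's axes as they then stand; what a row does not reach is not made up. A row lasts 1/8 s, in which the tool goes at most 62.5 mm and 10.7 degrees, less where a joint would pass 70% of its speed; a pose out of reach is approached as far as the arm can. A call is refused whole if a number of a shift passes 1 or a number of a turn 0.188, either way. A call with a gripper value outside its range is refused whole. The fingers move at their own pace and stop on an object; "squeeze" is the grip in N (left out, the last holds). Time passes only in rows, so rows that do not move let the fingers close. It gives the time, the measured TCP pose, the force and the opening at its end, in the units of the state.
- r.get_state(): the state, without advancing time (a new reading comes with each control period).
- cams.camera(name): name is "scene" or "top"; returns the picture (420x560x3 uint8, red, green, blue); there is no depth.
- cams.camera_model(name): a dict with "mtx" (3x3 intrinsics, pixels), "rvec" (rotation vector, rad) and "tvec" (3), from world to camera coordinates, as OpenCV has them. Camera axes: x right, y down, z forward; pixel columns grow to the right and rows downward; lengths in m; the calibration is good to about 2 mm. A picture is of the moment at which its call begins. camera_model takes no time and is no camera call.
- r.close_job(): hands the job in, once; it reports no verdict.
Trained networks look in the newest picture that a camera, given by its name, has taken for a name from the list of things; names that differ only in an ending like _2 or _b are one class to them, and where a whole thing is asked for, a point or a joint stands for the part that bears it (a point fixed in the world has none). Each returns a list of dicts, best first, with "p" (0 to 1); they miss things now and then, are a little off and sometimes report something else, mostly with a low value. They report only what shows in the picture. A call takes as long as a camera call. They do not tell look-alikes from the thing itself.
- finder.boxes_of(target, camera): "at" ([column, row] in pixels, amid what is visible of it).
- finder.outline_of(target, camera): "region" (420x560 bool, what is visible of it) and "at" ([column, row] in pixels, amid what is visible of it).
- finder.mark_of(target, camera): "at" ([column, row] in pixels: a listed point, or the origin of a listed thing).
The state is a dict: "clock": time; "joint_pos": joint angles; "joint_vel": joint speeds; "tau": joint torques, N m; "ee_pos": TCP position; "tool_rot": TCP orientation; "wrist_force": force on the tool from outside, world axes, zero at the start; "ft_torque": the same for the moment, N m; "gripper_width": opening from 0.0 (shut) to 1.0 (fully open).
Only numpy, scipy, OpenCV 4.12 (cv2) and the standard library are available. Lean on these libraries where they do the work, as an engineer would, in place of code of your own. Each camera call takes 0.05 s, during which the arm holds its last target.

## Task

Set this place for the dissection class: take the blue tablet out of the charging dock and lean it on the empty stand, screen to the front, upright way up and centred, its lower edge down on the ledge and its back flat against the back plate. Lay the two instruments from the bench in the tray in their order of use, each in its notches across both rests and pointing the same way as the lifter that is already in third place: forceps in the first place beside the blue rim, needle in the second. Set things down rather than dropping them, and leave everything else where it is.

Things in the scene. Friction and masses are not known exactly. Their poses are not given: they have to be found in the camera images.
- tablet_blue: tablet in a blue case: slab 12 mm thick (own x), 200 mm wide (y), 130 mm high (z), about 0.4 kg. Origin: centre of its lower edge face; +x is the way its screen looks, +z up to its upper edge. Starts upright in an outer bay of the dock: lower edge 12 mm above the bench, lowest 45 mm between the dock's walls (2 mm play each side), upper 85 mm free
- tablet_screen (a point): centre of the blue tablet's screen, on its front face, 65 mm above its lower edge
- dock: grey charging dock, 215 x 150 mm, 57 mm high, with three parallel bays 55 mm apart along its own x, at x = -55, 0, +55 mm; the tablets stand in the two outer ones (which is in which varies), screens looking to the dock's +x. Origin: centre of its underside
- stand: empty tablet stand of pale sheet metal, fixed; base plate 130 mm wide (own y), from x = -90 to +30 mm. Origin on the bench below the inner corner of its ledge; +x is its front, the student's side. It carries rest. A tablet that leans home has its origin at x = 6, y = 0, z = 0 mm in the frame of rest and its axes along those axes
- rest: the stand's ledge and back plate, leaning back 0.35 rad from upright. Origin: middle of their inner corner, 35 mm above the bench. +z runs up the plate's face (ends 75 mm up, 130 mm wide); +x is square to the face, to the front, along the ledge (22 mm deep, square to the plate); at its front two tabs (36 mm wide, y = -45, +45 mm) rise 10 mm above it
- tray: steel tray, fixed, 210 (own x) x 160 mm (y), rim 14 mm high. Origin: centre of underside. Two dark notched rests along y at x = -38, +38 mm (8 mm wide): instruments lie across both, along x, 15 mm above the bench. Notches 26 mm wide, 8 mm deep: first place y = -45 mm (blue rim, one dot), second y = 0, third y = +45 mm (holds the lifter). Between the rests open to the floor, 3 mm up
- forceps: steel dissecting forceps (rigid, they do not close), 132 mm long, 9 mm high, lying flat on the bench; the grip part (x = -22 to +22 mm) has parallel sides, 14 mm wide over both arms (y). Origin: on the underside in the middle of the grip; +x points from the points to the joined butt end at x = +71 mm. About 35 g
- forceps_tip (a point): points of the forceps, 61 mm from the origin along its -x
- needle: mounted needle: yellow square handle 9 mm wide and 9 mm high, from x = -49 to +55 mm, and a thin steel needle to x = -98 mm. Origin: on the underside near the middle of the handle; +x points from the needle's point to the handle's butt. About 22 g, lying flat on the bench
- needle_tip (a point): the needle's point, 98 mm from the origin along its -x
- tablet_grey: upright tablet in a grey case, 12 x 200 x 130 mm like the blue one, in the other outer bay of the dock; leave it
- lifter: section lifter with a red square handle (9 mm wide and high, from x = -49 to +55 mm) and a flat steel blade to x = -96 mm; it already lies in the tray's third place, blade towards the tray's -x. Origin on the underside; leave it
- petri_dish: closed clear petri dish, 92 mm across, 16 mm high, on the bench; leave it
- dropper_bottle: amber bottle, 38 mm across, 85 mm high; leave it
- specimen_jar: green glass jar with white lid, 64 mm across, 90 mm high; leave it
- beaker: glass beaker, 70 mm across, 95 mm high; leave it
- slide_box: green slide box, 87 x 107 x 36 mm; leave it
Not all that is in view belongs to the job. Leave any yellow look-alike of the tablet_blue alone.

How it is judged:
By the outcome, as a careful person would: the job done as asked, in the order asked, and still so for the second after the job is handed in, with the robot touching nothing.
It also fails if it takes over 72 s, if anything falls off the work surface, if the arm or the gripper's body presses on something with over 40 N, if the wrist force passes 120 N, or if a joint passes its speed limit or range.

## Working session

There is one attempt and no reset: what is moved stays moved. The work goes in short steps, Python scripts to look and compute and a tool call to move; the robot and the scene stay as the last step left them, time stands still between calls to the robot, and variables do not carry over. Pictures are saved under pics/ and viewed, and the job is handed in when it is done.

Besides the shell and the picture viewer there is one more tool, called by a JSON object that holds its "fn" and its "kwargs", one argument or row to a line. play_rows: Moves the arm, as the interface text tells. Its arguments: {"type":"object","properties":{"deltas":{"type":"array"},"squeeze":{"type":"number"}},"required":["deltas"]}

```bash
ls; mkdir -p pics; cat > h.py <<'E'
import numpy as np, cv2
from cell import r,cams,finder
def snap(n,f):
    im=cams.camera(n); cv2.imwrite('pics/'+f,cv2.cvtColor(im,cv2.COLOR_RGB2BGR)); return im
E
python3 - <<'E'
from h import *
a=snap('scene','s0.png');b=snap('top','t0.png')
print(r.get_state()); 
for n in('scene','top'): print(cams.camera_model(n))
E
```

```text
pics
{'clock': 0.1, 'joint_pos': array([ 1.07613247e+00,  2.64693863e-01,  1.60522389e+00,  3.91414466e-05,
        1.27369070e+00, -3.68981021e-02]), 'joint_vel': array([ 0.00075103, -0.00295465, -0.00223305,  0.00278983,  0.00079927,
       -0.00038975]), 'tau': array([-3.06642323e-04, -5.03619254e+01, -3.58070397e+01,  7.30701140e-02,
        2.33403855e-02, -8.88310183e-05]), 'ee_pos': array([0.29800097, 0.60495083, 0.237509  ]), 'tool_rot': array([ 0.60074932,  0.37288656, -0.37413695, -0.60006451]), 'wrist_force': array([-0.39376104, -0.23928563, -0.0749768 ]), 'ft_torque': array([-0.03346604, -0.06919935, -0.00193267]), 'gripper_width': 1.000498828174915}
{'mtx': array([[473.32988016,   0.        , 269.67396624],
       [  0.        , 473.32988016, 213.55246577],
       [  0.        ,   0.        ,   1.        ]]), 'rvec': array([ 1.20092701,  2.36756063, -0.92355787]), 'tvec': array([ 0.26582041, -0.24934137,  1.67958282])}
{'mtx': array([[428.09569998,   0.        , 273.29140559],
       [  0.        , 428.09569998, 208.36170455],
       [  0.        ,   0.        ,   1.        ]]), 'rvec': array([ 2.16296002, -2.21145121,  0.06519098]), 'tvec': array([0.04770475, 0.50320289, 1.38082197])}
```

View pics/s0.png

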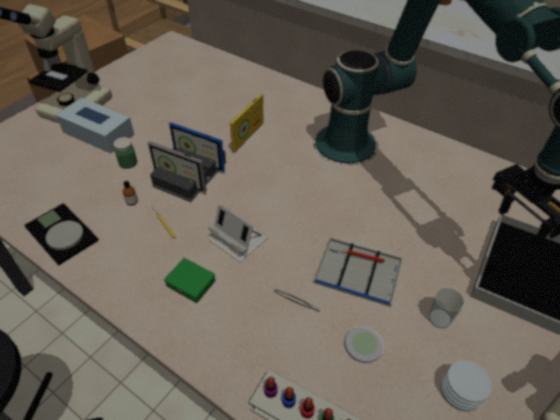

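View pics/t0.png

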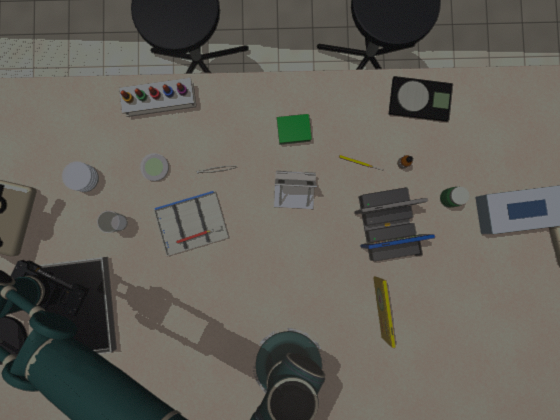

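```bash
cat >> h.py <<'E'
def P(n):
    m=cams.camera_model(n); R=cv2.Rodrigues(m['rvec'])[0]; return m['mtx'],R,np.array(m['tvec']).ravel()
def proj(n,X):
    m=cams.camera_model(n); return cv2.projectPoints(np.array(X,float).reshape(-1,1,3),m['rvec'],np.array(m['tvec']),m['mtx'],None)[0].reshape(-1,2)
def onz(n,uv,z):
    K,R,t=P(n); d=R.T@np.linalg.inv(K)@np.r_[uv,1.]; c=-R.T@t; return c+d*(z-c[2])/d[2]
def tri(us,ut):
    Ms=[];
    for n in('scene','top'):
        K,R,t=P(n); Ms.append(K@np.c_[R,t])
    X=cv2.triangulatePoints(Ms[0],Ms[1],np.array(us,float).reshape(2,1),np.array(ut,float).reshape(2,1)).ravel(); X=X[:3]/X[3]
    e=[np.linalg.norm(proj('scene',X)[0]-us),np.linalg.norm(proj('top',X)[0]-ut)]
    return X,e
E
python3 - <<'E'
from h import *
import pickle
np.set_printoptions(precision=4,suppress=True)
a=snap('scene','s1.png');b=snap('top','t1.png')
D={}
for t in ['tablet_blue','tablet_screen','dock','stand','rest','tray','forceps','forceps_tip','needle','needle_tip','lifter','tablet_grey']:
    for c in('scene','top'):
        m=finder.mark_of(t,c); D[t,c]=m
        print(t,c,[(np.round(q['at'],1).tolist(),round(q['p'],2)) for q in m[:3]])
    s,u=D[t,'scene'],D[t,'top']
    if s and u: print('   ',*tri(s[0]['at'],u[0]['at']))
pickle.dump(D,open('D.pkl','wb'))
for im,n,(x0,y0,x1,y1) in((b,'top',(140,140,440,270)),(a,'scene',(130,90,420,320))):
    c=cv2.resize(im[y0:y1,x0:x1],None,fx=2.6,fy=2.6,interpolation=cv2.INTER_CUBIC); cv2.imwrite(f'pics/c_{n}.png',c[:,:,::-1])
E
```

```text
tablet_blue scene [([248.8, 139.2], 0.62), ([201.9, 158.2], 0.55), ([189.4, 174.8], 0.52)]
tablet_blue top [([388.0, 241.6], 0.96), ([379.6, 305.6], 0.85)]
    [ 0.3553 -0.2282  0.1592] [np.float64(21.330194648000738), np.float64(26.030164250430627)]
tablet_screen scene [([197.8, 146.9], 0.91), ([249.2, 122.1], 0.77)]
tablet_screen top [([380.4, 307.7], 0.72), ([398.4, 241.7], 0.6)]
    [ 0.2352 -0.3894 -0.044 ] [np.float64(20.92130091007095), np.float64(30.145091700920528)]
dock scene [([190.7, 175.1], 0.94)]
dock top [([385.7, 225.3], 0.85)]
    [ 0.441  -0.333  -0.0063] [np.float64(0.1069501621068131), np.float64(0.13174371120414116)]
stand scene [([232.5, 245.3], 0.94)]
stand top [([291.1, 180.4], 0.67), ([220.7, 168.1], 0.6), ([189.3, 234.1], 0.52)]
    [ 0.5965 -0.0247  0.0039] [np.float64(0.15350920686523878), np.float64(0.1632742423731657)]
rest scene [([231.0, 235.8], 0.6)]
rest top [([295.8, 176.6], 0.8)]
    [ 0.5991 -0.0326  0.0442] [np.float64(1.934815738420428), np.float64(2.065415502689526)]
tray scene [([356.2, 270.4], 0.94)]
tray top [([188.8, 223.3], 0.65)]
    [0.4
[... 255 characters left out ...]
forceps_tip scene [([273.6, 288.5], 0.73), ([191.0, 283.8], 0.23)]
forceps_tip top [([291.4, 128.0], 0.73), ([234.6, 166.0], 0.45)]
    [0.7163 0.0861 0.0691] [np.float64(39.57709017736686), np.float64(37.57579837958026)]
needle scene []
needle top [([356.7, 163.1], 0.41), ([189.0, 236.3], 0.4)]
needle_tip scene [([151.4, 205.2], 0.4)]
needle_tip top []
lifter scene [([364.4, 256.5], 0.45)]
lifter top [([190.8, 236.5], 0.49)]
    [0.4192 0.3049 0.0189] [np.float64(0.44535546728473474), np.float64(0.4655966883146035)]
tablet_grey scene [([180.5, 185.2], 0.61)]
tablet_grey top [([386.2, 204.0], 0.67)]
    [ 0.505  -0.3278  0.0014] [np.float64(2.528026389953317), np.float64(3.0083114328067717)]
```

View pics/c_top.png

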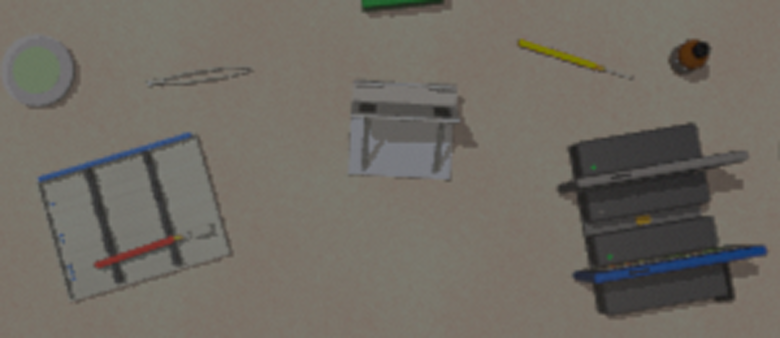

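View pics/c_scene.png

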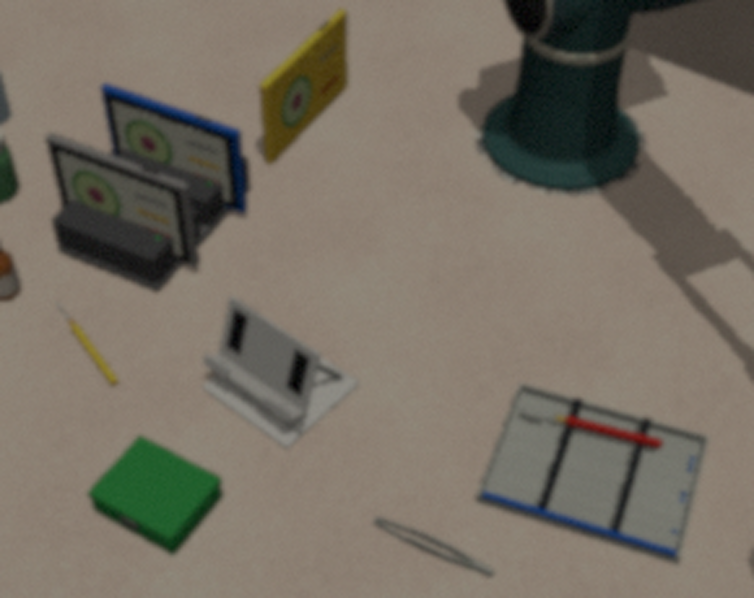

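```bash
python3 - <<'E'
from h import *
import pickle
a=snap('scene','s2.png');b=snap('top','t2.png')
O={}
vis={'scene':a.copy(),'top':b.copy()}
cols=[(255,0,0),(0,255,0),(0,0,255),(255,255,0),(0,255,255),(255,0,255)]
for i,t in enumerate(['tablet_blue','dock','stand','tray','forceps','needle','lifter','tablet_grey']):
    for c in('scene','top'):
        m=finder.outline_of(t,c); O[t,c]=[(q['region'],q['at'],q['p']) for q in m]
        print(t,c,[(np.round(q['at'],1).tolist(),round(q['p'],2),int(q['region'].sum())) for q in m[:3]])
        for q in m[:1]:
            cs,_=cv2.findContours(q['region'].astype(np.uint8),cv2.RETR_EXTERNAL,cv2.CHAIN_APPROX_NONE)
            cv2.drawContours(vis[c],cs,-1,cols[i%6],1)
pickle.dump((O,a,b),open('O.pkl','wb'))
for n,(x0,y0,x1,y1) in(('top',(140,140,440,270)),('scene',(130,90,420,320))):
    c=cv2.resize(vis[n][y0:y1,x0:x1],None,fx=2.6,fy=2.6,interpolation=cv2.INTER_NEAREST); cv2.imwrite(f'pics/o_{n}.png',c[:,:,::-1])
# needle/forceps zoom
z=[cv2.resize(b[155:180,190:245],(770,350),interpolation=cv2.INTER_CUBIC)]
z.append(cv2.resize(a[280:315,265:342],(770,250),interpolation=cv2.INTER_CUBIC)[:, :])
cv2.imwrite('pics/z.png',np.clip(np.vstack(z)[:,:,::-1]*1.5,0,255))
E
```

```text
tablet_blue scene [([198.7, 139.2], 0.82, 1335), ([242.9, 124.7], 0.81, 1077)]
tablet_blue top [([385.8, 311.8], 0.79, 865), ([395.7, 241.2], 0.63, 485)]
dock scene [([181.6, 179.2], 0.84, 1456), ([123.4, 153.9], 0.31, 563), ([132.7, 193.8], 0.3, 258)]
dock top [([387.0, 226.6], 0.81, 2840), ([296.8, 175.9], 0.73, 528)]
stand scene [([231.7, 234.9], 0.6, 1865), ([364.5, 343.8], 0.54, 1122)]
stand top [([290.9, 187.0], 0.58, 1442)]
tray scene [([357.0, 273.9], 0.62, 3694)]
tray top [([191.2, 221.0], 0.82, 3106)]
forceps scene [([307.0, 305.5], 0.58, 83), ([130.1, 196.2], 0.23, 236)]
forceps top [([403.7, 162.9], 0.44, 138), ([210.0, 170.0], 0.43, 2)]
needle scene [([161.5, 223.1], 0.43, 54)]
needle top []
lifter scene [([360.4, 253.5], 0.49, 186)]
lifter top []
tablet_grey scene [([178.0, 164.3], 0.92, 1413), ([446.9, 306.4], 0.25, 1110)]
tablet_grey top [([391.1, 203.6], 0.82, 371)][ WARN:0@6.545] global loadsave.cpp:1063 imwrite_ Unsupported depth image for selected encoder is fallbacked to CV_8U.
```

View pics/o_top.png

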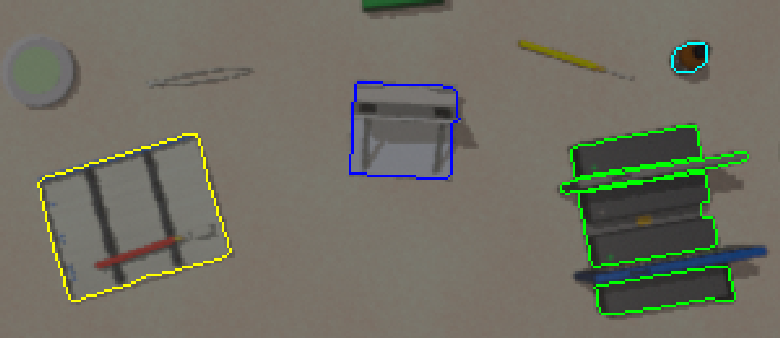

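View pics/o_scene.png

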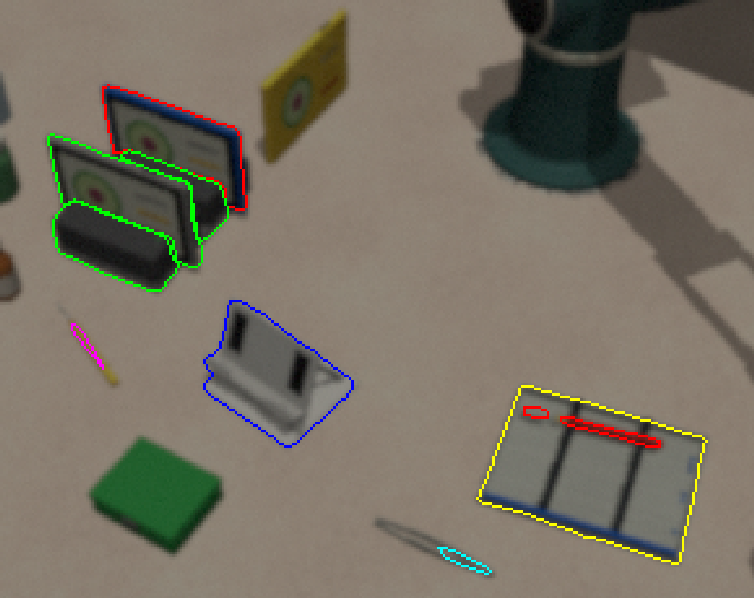

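View pics/z.png

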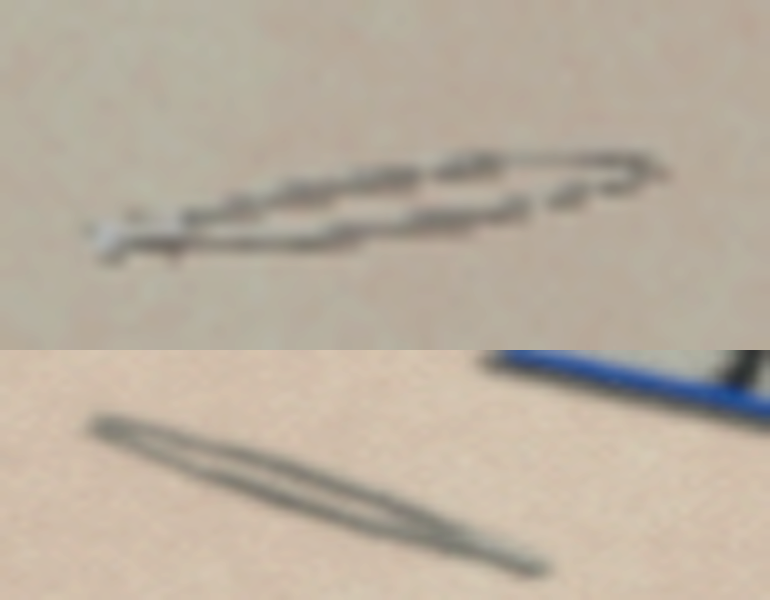

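```bash
cat > fit.py <<'E'
from h import *
import pickle
from scipy.optimize import minimize
S=6
def box(x0,x1,y0,y1,z0,z1): return np.array([[x,y,z] for x in(x0,x1) for y in(y0,y1) for z in(z0,z1)])/1000
def rz(a): c,s=np.cos(a),np.sin(a); return np.array([[c,-s,0],[s,c,0],[0,0,1]])
def render(n,pieces,p,win):
    x0,y0,x1,y1=win; im=np.zeros(((y1-y0)*S,(x1-x0)*S),np.uint8)
    for L in pieces:
        W=L@rz(p[2]).T+np.array([p[0],p[1],p[3] if len(p)>3 else 0])
        q=(proj(n,W)-[x0,y0]+.5)*S-.5
        cv2.fillConvexPoly(im,cv2.convexHull(np.round(q*16).astype(np.int32)),255,shift=4)
    return cv2.resize(im,(x1-x0,y1-y0),interpolation=cv2.INTER_AREA)/255.
def fit(pieces,masks,p0,ign={},sc=(.005,.005,.03,.003)):
    wins={}
    for n,m in masks.items():
        ys,xs=np.nonzero(m>.3); wins[n]=(max(xs.min()-20,0),max(ys.min()-20,0),min(xs.max()+20,560),min(ys.max()+20,420))
    def cost(p):
        c=0
        for n,m in masks.items():
            w=wins[n]; d=(render(n,pieces,p,w)-m[w[1]:w[3],w[0]:w[2]])**2
            if n in ign: d=d*~ign[n][w[1]:w[3],w[0]:w[2]]
            c+=d.sum()/m.sum()
        return c
    k=len(p0); best=None
    for _ in range(3):
        sim=np.vstack([p0]+[np.array(p0)+np.eye(k)[i]*sc[i] for i in range(k)])
        o=minimize(cost,p0,method='Nelder-Mead',options=dict(initial_simplex=sim,xatol=1e-5,fatol=1e-5,maxiter=400)); p0=o.x
    return o.x,o.fun
E
cat > f1.py <<'E'
from fit import *
np.set_printoptions(precision=4,suppress=True)
O,a,b=pickle.load(open('O.pkl','rb'))
g=lambda t,c,i=0:O[t,c][i][0].astype(float)
R={}
# tray
tr=[box(-105,105,-80,80,0,14)]
for ms in(('scene','top'),('scene',),('top',)):
    for z in (0,1):
        if z and len(ms)<2: continue
        print('tray',ms,*fit(tr,{n:g('tray',n) for n in ms},[.465,.31,1.8]+[0.]*z))
th=.35; U=np.array([-np.sin(th),0,np.cos(th)]); F=np.array([np.cos(th),0,np.sin(th)]); o=np.array([0,0,.035])
def rb(x0,x1,y0,y1,z0,z1): 
    B=box(x0,x1,y0,y1,z0,z1); return o+B[:,:1]*F+B[:,1:2]*[0,1,0]+B[:,2:]*U
st=[box(-90,30,-65,65,0,3),rb(-2,0,-65,65,-2,75),rb(0,22,-65,65,-2,0),rb(22,24,-63,-27,-2,10),rb(22,24,27,63,-2,10)]
for ms in(('scene','top'),('scene',),('top',)):
    print('stand',ms,*fit(st,{n:g('stand',n) for n in ms},[.5965,-.025,0.0]))
print('stand z',*fit(st,{n:g('stand',n) for n in ('scene','top')},[.5965,-.025,0.0,0]))
tb=[box(-6,6,-100,100,0,130)]
dil=lambda m,k=5:cv2.dilate(m.astype(np.uint8),np.ones((k,k)))>0
ign={'scene':dil(O['tablet_grey','scene'][0][0])|dil(O['dock','scene'][0][0])}
ms={'scene':g('tablet_blue','scene'),'top':g('tablet_blue','top',1)}
print('blue',*fit(tb,ms,[.385,-.34,.1,.012],ign))
for n in ms: print(n,*fit(tb,{n:ms[n]},[.385,-.34,.1],ign) if 0 else '')
print('grey',*fit(tb,{'top':g('tablet_grey','top'),'scene':g('tablet_grey','scene')},[.495,-.33,.1,.012],{'scene':dil(O['dock','scene'][0][0],1)}))
E
python3 f1.py
```

```text
tray ('scene', 'top') [0.4624 0.3089 1.837 ] 0.1219756172037528
tray ('scene', 'top') [0.4627 0.3089 1.8384 0.0009] 0.12103245432413941
tray ('scene',) [0.4615 0.3095 1.8339] 0.06524259650249051
tray ('top',) [0.4633 0.3085 1.8383] 0.05100874818318676Traceback (most recent call last):
  File "f1.py", line 17, in <module>
    print('stand',ms,*fit(st,{n:g('stand',n) for n in ms},[.5965,-.025,0.0]))
                      ~~~^^^^^^^^^^^^^^^^^^^^^^^^^^^^^^^^^^^^^^^^^^^^^^^^^^^
  File "fit.py", line 28, in fit
    o=minimize(cost,p0,method='Nelder-Mead',options=dict(initial_simplex=sim,xatol=1e-5,fatol=1e-5,maxiter=400)); p0=o.x
    res = _minimize_neldermead(fun, x0, args, callback, bounds=bounds,
                               **options)
    fsim[k] = func(sim[k])
              ~~~~^^^^^^^^
    fx = function(np.copy(x), *(wrapper_args + args))
  File "fit.py", line 21, in cost
    w=wins[n]; d=(render(n,pieces,p,w)-m[w[1]:w[3],w[0]:w[2]])**2
                  ~~~~~~^^^^^^^^^^^^^^
  File "fit.py", line 11, in render
    q=(proj(n,W)-[x0,y0]+.5)*S-.5
       ~~~~^^^^^
  File "h.py", line 8, in proj
    m=cams.camera_model(n); return cv2.projectPoints(np.array(X,float).reshape(-1,1,3),m['rvec'],np.array(m['tvec']),m['mtx'],None)[0].reshape(-1,2)
ValueError: time passes only in moves, steps and waits
```

```bash
sed -i 's/^from cell import.*/&\n_M={n:cams.camera_model(n) for n in ("scene","top")}/; s/m=cams.camera_model(n)/m=_M[n]/' h.py; python3 f1.py
```

```text
tray ('scene', 'top') [0.4624 0.3089 1.837 ] 0.1219756172037528
tray ('scene', 'top') [0.4627 0.3089 1.8384 0.0009] 0.12103245432413941
tray ('scene',) [0.4615 0.3095 1.8339] 0.06524259650249051
tray ('top',) [0.4633 0.3085 1.8383] 0.05100874818318676
stand ('scene', 'top') [ 0.5954 -0.0354 -0.0719] 0.05381708916455845
stand ('scene',) [ 0.5948 -0.0342 -0.0657] 0.03315764095681904
stand ('top',) [ 0.596  -0.0358 -0.0759] 0.013779336977509448
stand z [ 0.5955 -0.0352 -0.0722  0.001 ] 0.052852328076071445
blue [ 0.3902 -0.3403  0.1378  0.0119] 0.1176555046094165
scene
top
grey [ 0.4987 -0.3217  0.1439  0.0109] 0.09021567907761135
```

```bash
cat > f2.py <<'E'
from fit import *
np.set_printoptions(precision=4,suppress=True)
O,a,b=pickle.load(open('O.pkl','rb'))
def seg(im,w,kind):
    x0,y0,x1,y1=w; c=im[y0:y1,x0:x1].astype(float); m=np.zeros(im.shape[:2])
    bg=np.median(c.reshape(-1,3),0)
    if kind=='y': d=np.clip((c[...,0]-c[...,2]-(bg[0]-bg[2]))/60,0,1)
    else: d=np.clip((np.abs(c-cv2.GaussianBlur(c,(0,0),15)).max(-1)-12)/25,0,1)
    m[y0:y1,x0:x1]=d; return m
nw={'top':(330,145,390,178),'scene':(145,200,185,245)}; fw={'top':(190,158,246,182),'scene':(266,280,328,318)}
im={'top':b,'scene':a}
NM={n:seg(im[n],nw[n],'y') for n in nw}; FM={n:seg(im[n],fw[n],'f') for n in fw}
for t,M in(('N',NM),('F',FM)):
    for n in M: 
        m=M[n]; w=(nw if t=='N' else fw)[n]
        cv2.imwrite(f'pics/m{t}{n}.png',cv2.resize((m*255).astype(np.uint8)[w[1]:w[3],w[0]:w[2]],None,fx=6,fy=6,interpolation=cv2.INTER_NEAREST))
pn=[box(-49,55,-4.5,4.5,0,9)]
for k in (('scene','top'),('scene',),('top',)):
    print('needle',k,*fit(pn,{n:NM[n] for n in k},[.66,-.23,1.3]))
def line(m):
    ys,xs=np.nonzero(m>.4); pts=np.c_[xs,ys].astype(float); c=pts.mean(0); u=np.linalg.svd(pts-c)[2][0]; s=(pts-c)@u; return c+u*s.min(),c+u*s.max()
for n in FM: 
    e=[onz(n,q,.0045) for q in line(FM[n])]; print(n,line(FM[n]),e,np.linalg.norm(e[0]-e[1]))
pickle.dump((NM,FM),open('M.pkl','wb'))
E
python3 f2.py; cd pics; python3 -c "
import cv2,numpy as np
L=[cv2.imread(f'm{t}{n}.png') for t in 'NF' for n in('top','scene')]
W=max(i.shape[1] for i in L);H=[cv2.copyMakeBorder(i,2,2,2,W-i.shape[1]+2,cv2.BORDER_CONSTANT,value=(0,0,90)) for i in L]
v=np.vstack(H); cv2.imwrite('mm.png',cv2.resize(v,None,fx=min(1,590/v.shape[0]),fy=min(1,590/v.shape[0])))"
```

```text
needle ('scene', 'top') [ 0.6562 -0.2378  1.2361] 0.24088743015076947
needle ('scene',) [ 0.6542 -0.2379  1.238 ] 0.0851220968141378
needle ('top',) [ 0.6567 -0.2384  1.2373] 0.08884091501013032
top (array([235.9535, 166.6699]), array([198.9823, 171.8744])) [array([0.646 , 0.1572, 0.0045]), array([0.6314, 0.2799, 0.0045])] 0.12356404739024748
scene (array([328.6227, 289.1794]), array([276.2632, 301.0135])) [array([0.5619, 0.2761, 0.0045]), array([0.6738, 0.185 , 0.0045])] 0.14430093256276902
```

View pics/mm.png

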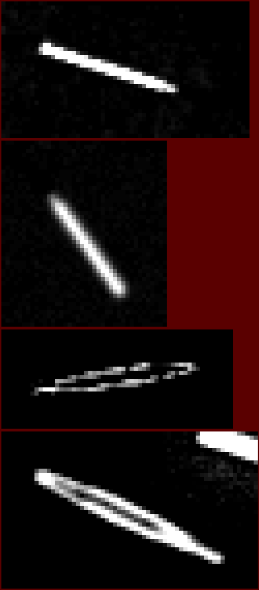

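```bash
cat > f3.py <<'E'
from fit import *
np.set_printoptions(precision=4,suppress=True)
NM,FM=pickle.load(open('M.pkl','rb'))
FM['scene'][:292,310:]=0
M={}
for n in FM:
    m=(FM[n]>.25).astype(np.uint8); k,l,s,_=cv2.connectedComponentsWithStats(cv2.dilate(m,np.ones((3,3))))
    i=1+np.argmax(s[1:,4]); m=m*(l==i); ys,xs=np.nonzero(m)
    h=np.zeros_like(m); cv2.fillConvexPoly(h,cv2.convexHull(np.c_[xs,ys].astype(np.int32)),1); M[n]=h.astype(float); print(n,h.sum())
def pr(L): return np.array([[x,s*y,z] for x,y in L for s in(1,-1) for z in(0,9)])/1000
pf=[pr([(-61,2.5),(-22,7),(22,7),(71,3)])]
for k in (('scene','top'),('scene',),('top',)):
    print('forceps',k,*fit(pf,{n:M[n] for n in k},[.638,.213,1.69]))
    print('forceps flip',k,*fit(pf,{n:M[n] for n in k},[.638,.213,1.69-np.pi]))
_,a,b=pickle.load(open('O.pkl','rb'))
# overlay
def ov(im,n,pieces,p,c):
    for L in pieces:
        W=L@rz(p[2]).T+np.array([p[0],p[1],p[3] if len(p)>3 else 0]); q=(proj(n,W)+.5)*6-.5
        cv2.polylines(im,[cv2.convexHull(np.round(q).astype(np.int32))],True,c,1)
E
python3 f3.py
```

```text
top 176
scene 289
forceps ('scene', 'top') [0.64   0.2178 1.6971] 0.263608965337333
forceps flip ('scene', 'top') [ 0.6388  0.2279 -1.4418] 0.2709332259509161
forceps ('scene',) [0.6413 0.2184 1.6992] 0.0543372591590405
forceps flip ('scene',) [ 0.6399  0.2286 -1.4457] 0.060403384910514855
forceps ('top',) [0.6391 0.215  1.6983] 0.08943771626297577
forceps flip ('top',) [ 0.6377  0.2248 -1.4415] 0.09563131313131314
```

```bash
cat > plan.py <<'E'
from h import *
from scipy.spatial.transform import Rotation as Ro
np.set_printoptions(precision=4,suppress=True)
def cur():
    s=r.get_state(); return s,np.array(s['ee_pos']),Ro.from_quat(s['tool_rot'])
def down(yaw,tilt=0.,flip=1):
    # tool y = -z(obj), tool x = flip*obj x ; obj frame: yaw then lean back tilt (about -y)
    A=Ro.from_euler('z',yaw)*Ro.from_euler('y',-tilt); M=A.as_matrix()
    x=flip*M[:,0]; y=-M[:,2]; return Ro.from_matrix(np.c_[x,y,np.cross(x,y)])
def delta(p,R,tp,tR):
    "total tool-frame rotvec (turn first) and then shift along new tool axes, in 60mm units"
    rv=(R.inv()*tR).as_rotvec(); sh=tR.inv().apply(np.array(tp)-p)/.06
    return rv,sh
E
python3 - <<'E'
from plan import *
s,p,R=cur(); print(p); print(R.as_matrix())
for f in(1,-1):
  print(f,delta(p,R,[.39,-.34,.3],down(.138,0,f)))
for q in [(377,277),(395,345)]: print(onz('top',q,.13))
E
```

```text
[0.2983 0.6055 0.2387]
[[ 0.442  0.    -0.897]
 [ 0.897  0.     0.442]
 [ 0.    -1.     0.   ]]
1 (array([-0.   ,  0.975,  0.   ]), array([ -0.6543,  -1.0213, -15.8189]))
-1 (array([ 0.    , -2.1666,  0.    ]), array([ 0.6543, -1.0213, 15.8189]))
[ 0.2863 -0.2665  0.13  ]
[ 0.0874 -0.3119  0.13  ]
```

{"fn": "play_rows", "kwargs": {
  "deltas": [
    [[0, -0.15, 0, 0, 0.122, 0, 0.45], [0, -0.15, 0, 0, 0.122, 0, 0.45], [0, -0.15, 0, 0, 0.122, 0, 0.45], [0, -0.15, 0, 0, 0.122, 0, 0.45], [0, -0.15, 0, 0, 0.122, 0, 0.45], [0, -0.15, 0, 0, 0.122, 0, 0.45], [0, -0.15, 0, 0, 0.122, 0, 0.45], [0, -0.15, 0, 0, 0.122, 0, 0.45]]
  ],
  "squeeze": 25
}}

```text
clock: 3.3
ee_pos: [0.2983, 0.6054, 0.311]
tool_rot: [0.706, 0.047, -0.047, -0.706]
wrist_force: [-0.7, 0.3, 0.5]
gripper_width: 0.455
```

```bash
python3 - <<'E'
from plan import *
s,p,R=cur(); print(s['clock'],p,s['gripper_width'])
print(delta(p,R,[.52,.13,.3],down(.138)))
print(delta(np.array([.52,.13,.3]),down(.138),[.3902,-.3403,.3],down(.138)))
E
```

```text
3.3 [0.2983 0.6054 0.311 ] 0.45503718313406954
(array([ 0.    , -0.0051, -0.    ]), array([ 2.5696,  0.1837, -8.3568]))
(array([0., 0., 0.]), array([-3.221 , -0.    , -7.4662]))
```

{"fn": "play_rows", "kwargs": {
  "deltas": [
    [[0.214, 0.015, -0.696, 0, 0, 0, 0.45], [0.214, 0.015, -0.696, 0, 0, 0, 0.45], [0.214, 0.015, -0.696, 0, 0, 0, 0.45], [0.214, 0.015, -0.696, 0, 0, 0, 0.45], [0.214, 0.015, -0.696, 0, 0, 0, 0.45], [0.214, 0.015, -0.696, 0, 0, 0, 0.45], [0.214, 0.015, -0.696, 0, 0, 0, 0.45], [0.214, 0.015, -0.696, 0, 0, 0, 0.45]]
  ]
}}

```text
clock: 4.3
ee_pos: [0.4462, 0.2873, 0.3037]
tool_rot: [-0.705, -0.049, 0.048, 0.706]
wrist_force: [0.9, 1.3, 0.4]
gripper_width: 0.446
```

{"fn": "play_rows", "kwargs": {
  "deltas": [
    [[0.214, 0.015, -0.696, 0, 0, 0, 0.45], [0.214, 0.015, -0.696, 0, 0, 0, 0.45], [0.214, 0.015, -0.696, 0, 0, 0, 0.45], [0.214, 0.015, -0.696, 0, 0, 0, 0.45], [-0.268, 0, -0.622, 0, 0, 0, 0.45], [-0.268, 0, -0.622, 0, 0, 0, 0.45], [-0.268, 0, -0.622, 0, 0, 0, 0.45], [-0.268, 0, -0.622, 0, 0, 0, 0.45]]
  ]
}}

```text
clock: 5.3
ee_pos: [0.4756, -0.0277, 0.3001]
tool_rot: [0.705, 0.049, -0.048, -0.705]
wrist_force: [0.3, -0.5, 0.5]
gripper_width: 0.449
```

{"fn": "play_rows", "kwargs": {
  "deltas": [
    [[-0.268, 0, -0.622, 0, 0, 0, 0.45], [-0.268, 0, -0.622, 0, 0, 0, 0.45], [-0.268, 0, -0.622, 0, 0, 0, 0.45], [-0.268, 0, -0.622, 0, 0, 0, 0.45], [-0.268, 0, -0.622, 0, 0, 0, 0.45], [-0.268, 0, -0.622, 0, 0, 0, 0.45], [-0.268, 0, -0.622, 0, 0, 0, 0.45], [-0.268, 0, -0.622, 0, 0, 0, 0.45]]
  ]
}}

```text
clock: 6.3
ee_pos: [0.3889, -0.3412, 0.3002]
tool_rot: [0.706, 0.049, -0.048, -0.705]
wrist_force: [0.1, -0.5, 0.7]
gripper_width: 0.448
```

```bash
python3 - <<'E'
from plan import *
a=snap('scene','s3.png');b=snap('top','t3.png')
s,p,R=cur(); print(s['clock'],p,s['joint_pos'])
print(delta(p,R,[.3902,-.3403,.100],down(.138)))
c=[cv2.resize(b[160:280,340:460],(400,400)),cv2.resize(a[70:220,130:280],(400,400))]
cv2.imwrite('pics/c3.png',np.hstack(c)[:,:,::-1])
E
```

```text
6.4 [ 0.3883 -0.3429  0.2999] [-0.7706 -0.0695  1.8557 -0.0014  1.3547 -0.9037]
(array([ 0.0014, -0.0046, -0.0007]), array([0.0372, 3.3318, 0.039 ]))
```

View pics/c3.png

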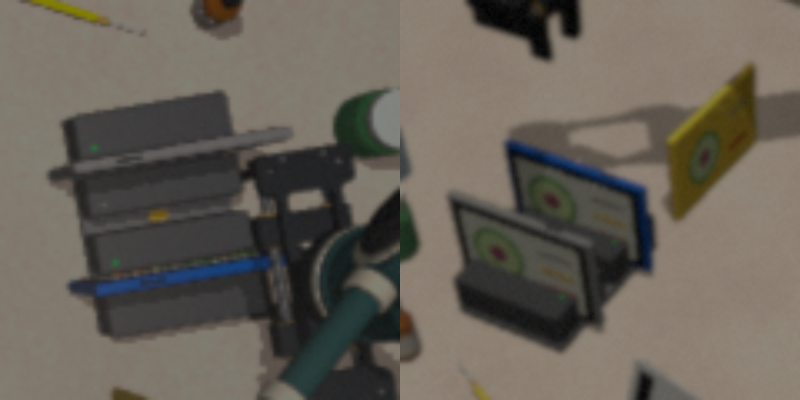

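```bash
python3 - <<'E'
from plan import *
s,p,R=cur()
for X in (p,p+R.apply([.022,0,0]),p-R.apply([.022,0,0]),p+R.apply([.0395,-.064,0]),p+R.apply([.0,-.06,.0])): print((proj('top',X)[0]-[340,160])*400/120, (proj('scene',X)[0]-[130,70])*400/150)
E
```

```text
[269.1501 276.315 ] [153.4356  44.3164]
[264.1339 248.1967] [141.6608  54.1843]
[274.1791 304.5049] [164.9898  34.6334]
[289.1539 224.2604] [123.5874   9.0473]
[296.8158 277.6872] [146.2852  -5.0918]
```

{"fn": "play_rows", "kwargs": {
  "deltas": [
    [[0.037, 0.4, 0.039, 0, -0.005, 0, 0.45], [0, 0.5, 0, 0, 0, 0, 0.45], [0, 0.5, 0, 0, 0, 0, 0.45], [0, 0.5, 0, 0, 0, 0, 0.45], [0, 0.5, 0, 0, 0, 0, 0.45], [0, 0.4, 0, 0, 0, 0, 0.45], [0, 0.3, 0, 0, 0, 0, 0.45], [0, 0.23, 0, 0, 0, 0, 0.45]]
  ]
}}

```text
clock: 7.4
ee_pos: [0.3915, -0.3369, 0.0995]
tool_rot: [-0.705, -0.05, 0.05, 0.705]
wrist_force: [0.3, 0.2, 0.3]
gripper_width: 0.449
```

{"fn": "play_rows", "kwargs": {
  "deltas": [
    [[0, 0, 0, 0, 0, 0, 0.45], [0, 0, 0, 0, 0, 0, 0.1], [0, 0, 0, 0, 0, 0, 0], [0, 0, 0, 0, 0, 0, 0], [0, 0, 0, 0, 0, 0, 0], [0, 0, 0, 0, 0, 0, 0]]
  ],
  "squeeze": 30
}}

```text
clock: 8.15
ee_pos: [0.3914, -0.3377, 0.1008]
tool_rot: [0.706, 0.05, -0.05, -0.705]
wrist_force: [-2.7, 0.1, 5.0]
gripper_width: 0.131
```

```bash
python3 - <<'E'
from plan import *
a=snap('scene','s4.png')
s,p,R=cur(); print(s['clock'],p,s['gripper_width'],s['wrist_force'],R.as_matrix())
E
```

```text
8.2 [ 0.3914 -0.3377  0.1008] 0.13111161105996927 [-2.7524  0.3051  5.7866] [[ 0.9899  0.0003 -0.1416]
 [ 0.1416 -0.0009  0.9899]
 [ 0.0002 -1.     -0.0009]]
```

View pics/s4.png

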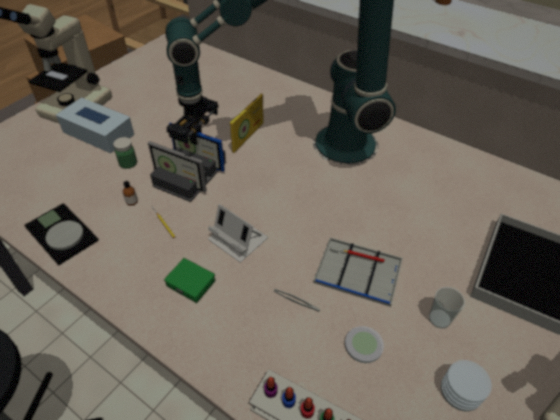

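{"fn": "play_rows", "kwargs": {
  "deltas": [
    [[0, -0.1, 0, 0, 0, 0, 0], [0, -0.2, 0, 0, 0, 0, 0], [0, -0.3, 0, 0, 0, 0, 0], [0, -0.4, 0, 0, 0, 0, 0], [0, -0.5, 0, 0, 0, 0, 0], [0, -0.5, 0, 0, 0, 0, 0], [0, -0.5, 0, 0, 0, 0, 0], [0, -0.3, 0, 0, 0, 0, 0]]
  ]
}}

```text
clock: 9.2
ee_pos: [0.3919, -0.3377, 0.271]
tool_rot: [0.706, 0.051, -0.049, -0.704]
wrist_force: [-0.3, 0.1, -4.8]
gripper_width: 0.13
```

```bash
cat > tabfit.py <<'E'
from plan import *
from fit import box
from scipy.optimize import minimize
def overlay(tag,off=(0,-.0024,.0888)):
    a=snap('scene',f's{tag}.png');b=snap('top',f't{tag}.png')
    s,p,R=cur(); print(s['clock'],p,s['gripper_width'],s['wrist_force'])
    M=R.as_matrix(); A=np.c_[M[:,0],-M[:,2],-M[:,1]]  # tablet axes: x=tool x, z=-tool y, y = z cross x
    A[:,1]=np.cross(A[:,2],A[:,0])
    o=p+A@np.array([off[0],off[1],-off[2]])
    W=box(-6,6,-100,100,0,130)@A.T+o
    out=[]
    for n,im in(('scene',a),('top',b)):
        q=proj(n,W); c=q.mean(0).round().astype(int); x0,y0=c-60; x0=max(x0,0);y0=max(y0,0)
        cr=cv2.resize(im[y0:y0+120,x0:x0+120],(480,480),interpolation=cv2.INTER_CUBIC); qq=np.round((q-[x0,y0]+.5)*4-.5).astype(int)
        cv2.imwrite(f'pics/raw{n}{tag}.png',cr[:,:,::-1])
        ed=[(i,j) for i in range(8) for j in range(i) if bin(i^j).count('1')==1]
        cr2=cr.copy()
        for i,j in ed: cv2.line(cr2,tuple(map(int,qq[i])),tuple(map(int,qq[j])),(255,0,255),1)
        out.append(cr2)
    im=np.hstack(out); im=cv2.resize(im,(800,400)); cv2.imwrite(f'pics/ov{tag}.png',im[:,:,::-1])
    return A,o
E
python3 -c "
from tabfit import *
overlay('5')"
```

```text
9.3 [ 0.3924 -0.3383  0.2713] 0.13469209360369713 [ 0.6357 -0.2672 -3.6082]
```

View pics/ov5.png

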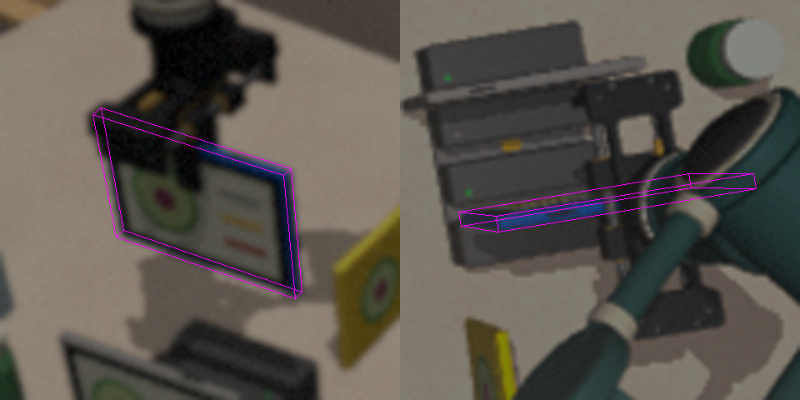

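```bash
cat > stand.py <<'E'
from plan import *
SX,SY,SYAW=.5954,-.0354,-.072
TH=.35
A_rest=Ro.from_euler('z',SYAW)*Ro.from_euler('y',-TH)
def tcp_for(rx,ry,rz,off=(0,-.0024,.0888)):
    o=np.array([SX,SY,.035])+A_rest.apply([rx,ry,rz]); return o+A_rest.apply([-off[0],-off[1],off[2]])
TR=down(SYAW,TH)
E
python3 - <<'E'
from stand import *
s,p,R=cur()
t=tcp_for(.010,0,.05); print(t, tcp_for(.006,0,0)); print(delta(p,R,t,TR))
print(A_rest.as_matrix())
print(R.inv().apply(t-p)/.06)
E
```

```text
[ 0.5575 -0.0303  0.1688] [ 0.5708 -0.0312  0.1205]
(array([-0.0336,  0.2125, -0.3448]), array([1.6448, 2.4179, 5.3184]))
[[ 0.9369  0.0719 -0.342 ]
 [-0.0676  0.9974  0.0247]
 [ 0.3429  0.      0.9394]]
[3.444  1.6991 4.6998]
```

{"fn": "play_rows", "kwargs": {
  "deltas": [
    [[0.2, 0, 0.28, 0, 0, 0, 0], [0.32, 0, 0.44, 0, 0, 0, 0], [0.32, 0, 0.44, 0, 0, 0, 0], [0.32, 0, 0.44, 0, 0, 0, 0], [0.32, 0, 0.44, 0, 0, 0, 0], [0.32, 0, 0.44, 0, 0, 0, 0], [0.32, 0, 0.44, 0, 0, 0, 0], [0.32, 0, 0.44, 0, 0, 0, 0]]
  ]
}}

```text
clock: 10.3
ee_pos: [0.5073, -0.1157, 0.2664]
tool_rot: [-0.705, -0.049, 0.051, 0.706]
wrist_force: [0.0, -0.2, -4.4]
gripper_width: 0.135
```

{"fn": "play_rows", "kwargs": {
  "deltas": [
    [[0.32, 0, 0.44, 0, 0, 0, 0], [0.32, 0, 0.44, 0, 0, 0, 0], [0.28, 0, 0.38, 0, 0, 0, 0], [0.0, 0, 0.0, -0.007, 0.0425, -0.069, 0], [0.0, 0, 0.0, -0.007, 0.0425, -0.069, 0], [0.0, 0, 0.0, -0.007, 0.0425, -0.069, 0], [0.0, 0, 0.0, -0.007, 0.0425, -0.069, 0], [0.0, 0, 0.0, -0.007, 0.0425, -0.069, 0]]
  ]
}}

```text
clock: 11.3
ee_pos: [0.5502, -0.0342, 0.2658]
tool_rot: [0.7, 0.095, 0.147, -0.693]
wrist_force: [-0.3, 0.3, -4.6]
gripper_width: 0.13
```

```bash
python3 - <<'E'
from tabfit import *
from stand import *
overlay('6')
s,p,R=cur()
t=tcp_for(.010,0,.05); print(t); print(delta(p,R,t,TR))
E
```

```text
11.4 [ 0.5487 -0.0339  0.2651] 0.13730786464842587 [-0.0923  0.4059 -5.3219]
[ 0.5575 -0.0303  0.1688]
(array([-0.0021, -0.001 , -0.0089]), array([-0.4178,  1.5562,  0.0713]))
```

View pics/ov6.png

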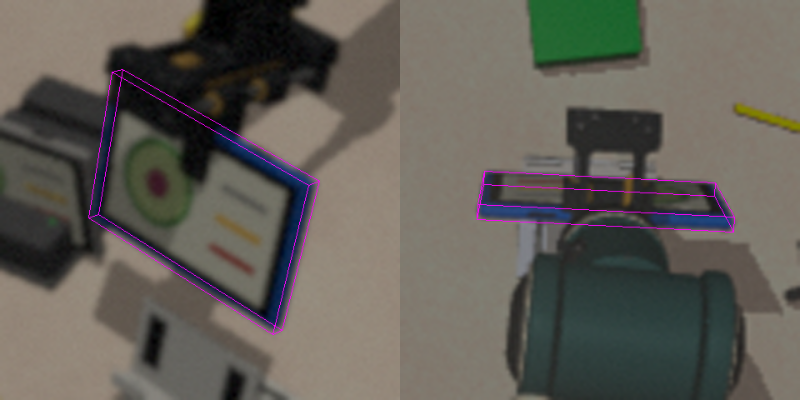

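{"fn": "play_rows", "kwargs": {
  "deltas": [
    [[-0.07, 0.15, 0.012, 0, 0, -0.003, 0], [-0.07, 0.25, 0.012, 0, 0, -0.003, 0], [-0.07, 0.3, 0.012, 0, 0, -0.003, 0], [-0.07, 0.3, 0.012, 0, 0, 0, 0], [-0.07, 0.3, 0.012, 0, 0, 0, 0], [-0.068, 0.25, 0.011, 0, 0, 0, 0], [0, 0, 0, 0, 0, 0, 0]]
  ]
}}

```text
clock: 12.28
ee_pos: [0.559, -0.0303, 0.1692]
tool_rot: [0.7, 0.098, 0.148, -0.692]
wrist_force: [-0.3, -0.9, -3.9]
gripper_width: 0.133
```

```bash
python3 - <<'E'
from tabfit import *
from stand import *
overlay('7')
s,p,R=cur()
t=tcp_for(.009,0,.012); print(t); print(delta(p,R,t,TR))
E
```

```text
12.375 [ 0.5607 -0.0305  0.1721] 0.13651025554507426 [ 0.6028 -0.1839 -5.4086]
[ 0.5695 -0.0311  0.1328]
(array([-0.0019, -0.0009,  0.0047]), array([-0.086 ,  0.6655,  0.0001]))
```

View pics/ov7.png

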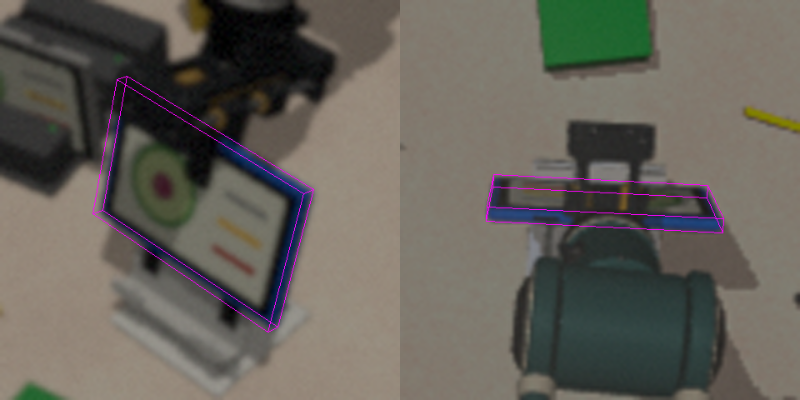

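```bash
cat > yfit.py <<'E'
from tabfit import *
from stand import *
def yfit(show=True):
    s,p,R=cur(); M=R.as_matrix(); A=np.c_[M[:,0],np.cross(-M[:,1],M[:,0]),-M[:,1]]
    res={}
    for n in('scene','top'):
        im=cams.camera(n).astype(int); H=cv2.cvtColor(im.astype(np.uint8),cv2.COLOR_RGB2HSV)
        blue=(H[...,0]>100)&(H[...,0]<130)&(H[...,1]>110)
        W=box(-6,6,-100,100,0,130)@A.T+p-A@np.array([0,0,.0888])
        q=proj(n,W); m=np.zeros(im.shape[:2],np.uint8); cv2.fillConvexPoly(m,cv2.convexHull(q.round().astype(np.int32)),1)
        m=cv2.dilate(m,np.ones((13,13)))
        ys,xs=np.nonzero(blue&(m>0)); print(n,len(xs))
        # map pixels onto the tablet plane (front x=+6 for scene, back for top) -> tablet coords
        K,RR,t=P(n); d=(RR.T@np.linalg.inv(K)@np.c_[xs,ys,np.ones(len(xs))].T).T; c=-RR.T@t
        pts=[]
        for xf in((.006,) if n=='scene' else(0,)):
            if n=='scene': o=p+A@np.array([xf,0,-.0888]); k=((o-c)@A[:,0])/(d@A[:,0])
            else: o=p+A@np.array([0,0,.130-.0888]); k=((o-c)@A[:,2])/(d@A[:,2])
            X=c+d*k[:,None]; T=(X-p)@A+[0,0,.0888]
            print(' y',np.percentile(T[:,1],[0,1,5,50,95,99,100])*1e3,' z',np.percentile(T[:,2],[0,1,5,95,99,100])*1e3,' x',np.percentile(T[:,0],[1,50,99])*1e3)
yfit()
E
python3 yfit.py
```

```text
scene 453
 y [-97.964  -94.2963 -90.5671  68.814   99.3394 100.6703 101.1407]  z [-10.1601   0.8105   5.6556 133.7822 138.0793 160.2377]  x [6. 6. 6.]
top 165
 y [-98.4424 -98.0396 -94.2982 -44.2735  90.6152  93.492   93.6779]  z [130. 130. 130. 130. 130. 130.]  x [-2.4389  3.4735 25.0938]
```

{"fn": "play_rows", "kwargs": {
  "deltas": [
    [[-0.02, 0.12, 0.004, 0, 0, 0.002, 0], [-0.02, 0.15, 0.004, 0, 0, 0, 0], [-0.02, 0.15, 0.004, 0, 0, 0, 0], [-0.02, 0.13, 0.003, 0, 0, 0, 0], [0, 0.1, 0, 0, 0, 0, 0], [0, 0, 0, 0, 0, 0, 0]]
  ]
}}

```text
clock: 13.22
ee_pos: [0.5692, -0.0301, 0.1331]
tool_rot: [0.699, 0.098, 0.149, -0.692]
wrist_force: [1.0, 0.2, -4.2]
gripper_width: 0.132
```

```bash
python3 - <<'E'
from tabfit import *
from stand import *
overlay('8',(0,-.0015,.0888))
s,p,R=cur()
print('rest coords of tablet origin mm', (A_rest.inv().apply(p-[SX,SY,.035])-[0,.0015,.0888])*1e3)
print(delta(p,R,tcp_for(.008,0,0,(0,-.0015,.0888)),TR))
E
```

```text
13.325 [ 0.5697 -0.0302  0.134 ] 0.13474645206083136 [-0.7686 -0.542  -4.5487]
rest coords of tablet origin mm [ 9.5519  1.8559 13.1058]
(array([-0.0019, -0.001 ,  0.0032]), array([-0.0259,  0.2184, -0.0309]))
```

View pics/ov8.png

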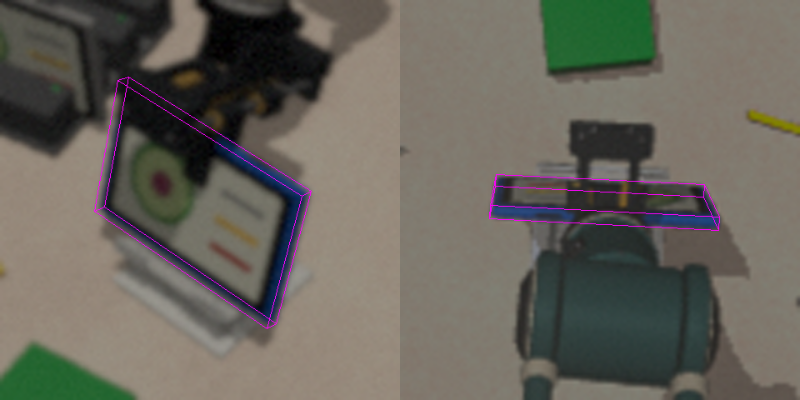

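{"fn": "play_rows", "kwargs": {
  "deltas": [
    [[0, 0.033, -0.01, 0, 0, 0, 0], [0, 0.033, -0.01, 0, 0, 0, 0], [0, 0.033, -0.01, 0, 0, 0, 0], [0, 0.033, 0, 0, 0, 0, 0], [0, 0.025, 0, 0, 0, 0, 0], [0, 0, 0, 0, 0, 0, 0]]
  ]
}}

```text
clock: 14.08
ee_pos: [0.5726, -0.0322, 0.1249]
tool_rot: [0.699, 0.099, 0.149, -0.692]
wrist_force: [-0.9, 0.5, -3.7]
gripper_width: 0.135
```

{"fn": "play_rows", "kwargs": {
  "deltas": [
    [[0, 0.02, 0, 0, 0, 0, 0], [0, 0.02, 0, 0, 0, 0, 0], [0, 0, 0, 0, 0, 0, 0]]
  ]
}}

```text
clock: 14.45
ee_pos: [0.5735, -0.0322, 0.1227]
tool_rot: [0.699, 0.099, 0.149, -0.692]
wrist_force: [0.3, -0.6, -4.5]
gripper_width: 0.137
```

{"fn": "play_rows", "kwargs": {
  "deltas": [
    [[0, 0.02, 0, 0, 0, 0, 0], [0, 0, 0, 0, 0, 0, 0]]
  ]
}}

```text
clock: 14.7
ee_pos: [0.5741, -0.0322, 0.1219]
tool_rot: [0.699, 0.099, 0.149, -0.692]
wrist_force: [-0.5, 0.3, -3.6]
gripper_width: 0.137
```

{"fn": "play_rows", "kwargs": {
  "deltas": [
    [[0, 0.02, 0, 0, 0, 0, 0], [0, 0, 0, 0, 0, 0, 0]]
  ]
}}

```text
clock: 14.95
ee_pos: [0.5747, -0.0319, 0.1218]
tool_rot: [0.699, 0.099, 0.15, -0.692]
wrist_force: [-5.1, 3.7, 3.9]
gripper_width: 0.133
```

{"fn": "play_rows", "kwargs": {
  "deltas": [
    [[0, 0.02, 0, 0, 0, 0, 0], [0, 0, 0, 0, 0, 0, 0]]
  ]
}}

```text
clock: 15.2
ee_pos: [0.5752, -0.032, 0.122]
tool_rot: [0.699, 0.099, 0.15, -0.692]
wrist_force: [-11.4, 4.0, 13.1]
gripper_width: 0.135
```

```bash
python3 - <<'E'
from stand import *
s,p,R=cur()
print('rest coords mm', (A_rest.inv().apply(p-[SX,SY,.035])-[0,.0015,.0888])*1e3, s['wrist_force'],A_rest.inv().apply(s['wrist_force']))
print(delta(p,R,tcp_for(.006,0,0,(0,-.0015,.0888)),TR))
E
```

```text
rest coords mm [10.6545  0.427  -0.1133] [-11.4281   4.031   13.1279] [-6.4783  3.1984 16.3399]
(array([-0.0023, -0.0009,  0.0042]), array([-0.0776, -0.0019, -0.0071]))
```

{"fn": "play_rows", "kwargs": {
  "deltas": [
    [[-0.02, -0.02, 0, 0, 0, 0, 0], [-0.015, 0, 0, 0, 0, 0, 0], [0, 0, 0, 0, 0, 0, 0]]
  ]
}}

```text
clock: 15.58
ee_pos: [0.574, -0.032, 0.1216]
tool_rot: [0.699, 0.1, 0.151, -0.692]
wrist_force: [-1.8, 3.3, 6.6]
gripper_width: 0.135
```

```bash
python3 - <<'E'
from tabfit import *
from stand import *
overlay('9',(0,-.0015,.0888))
s,p,R=cur()
print('rest coords mm', (A_rest.inv().apply(p-[SX,SY,.035])-[0,.0015,.0888])*1e3, s['wrist_force'],A_rest.inv().apply(s['wrist_force']))
print(delta(p,R,tcp_for(.006,0,0,(0,-.0015,.0888)),TR))
E
```

```text
15.675 [ 0.574  -0.032   0.1215] 0.13901280729842594 [-3.2179  3.5588  7.1013]
rest coords mm [ 9.3641  0.3192 -0.0881] [-3.2179  3.5588  7.1013] [-0.8204  3.3181  7.8591]
(array([-0.0021, -0.0009,  0.0066]), array([-0.0561, -0.0015, -0.0053]))
```

View pics/ov9.png

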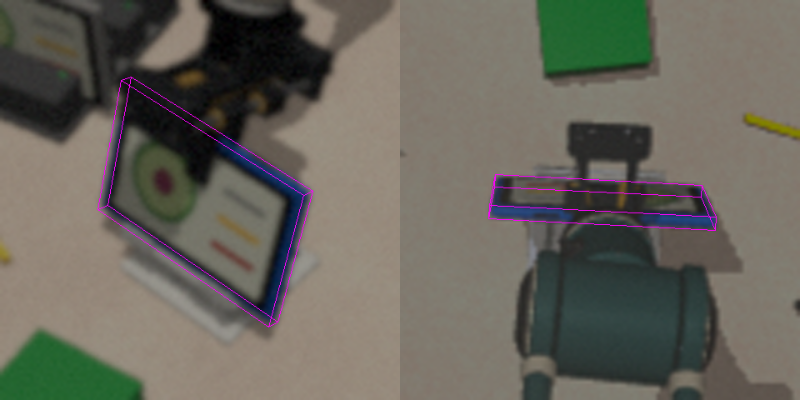

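{"fn": "play_rows", "kwargs": {
  "deltas": [
    [[-0.02, 0, 0, 0, 0, 0, 0], [-0.02, 0, 0, 0, 0, 0, 0], [0, 0, 0, 0, 0, 0, 0]]
  ]
}}

```text
clock: 16.05
ee_pos: [0.5722, -0.0323, 0.1209]
tool_rot: [0.699, 0.101, 0.151, -0.691]
wrist_force: [0.1, 2.1, 5.6]
gripper_width: 0.135
```

{"fn": "play_rows", "kwargs": {
  "deltas": [
    [[-0.02, 0, 0, 0, 0, 0, 0], [-0.01, 0, 0, 0, 0, 0, 0], [0, 0, 0, 0, 0, 0, 0]]
  ]
}}

```text
clock: 16.42
ee_pos: [0.571, -0.0323, 0.1205]
tool_rot: [0.699, 0.101, 0.151, -0.691]
wrist_force: [2.9, 1.2, 5.8]
gripper_width: 0.134
```

```bash
python3 - <<'E'
from stand import *
s,p,R=cur()
print('rest coords mm', (A_rest.inv().apply(p-[SX,SY,.035])-[0,.0015,.0888])*1e3, s['wrist_force'],A_rest.inv().apply(s['wrist_force']),s['ft_torque'])
print(delta(p,R,tcp_for(.006,0,0,(0,-.0015,.0888)),TR))
E
```

```text
rest coords mm [ 6.2264 -0.1746 -0.0522] [2.8713 1.1689 5.7566] [4.5852 1.3724 4.4545] [-0.151  -0.7698 -0.0124]
(array([-0.0015, -0.0012,  0.0089]), array([-0.0038, -0.0009,  0.0029]))
```

{"fn": "play_rows", "kwargs": {
  "deltas": [
    [[-0.01, 0, 0, 0, 0, 0, 0], [0, 0, 0, 0, 0, 0, 0.2], [0, 0, 0, 0, 0, 0, 0.25], [0, 0, 0, 0, 0, 0, 0.35], [0, 0, 0, 0, 0, 0, 0.4], [0, 0, 0, 0, 0, 0, 0.4]]
  ]
}}

```text
clock: 17.18
ee_pos: [0.567, -0.0317, 0.1173]
tool_rot: [0.699, 0.098, 0.149, -0.692]
wrist_force: [0.2, -0.4, -0.2]
gripper_width: 0.402
```

{"fn": "play_rows", "kwargs": {
  "deltas": [
    [[0, -0.1, 0, 0, 0, 0, 0.4], [0, -0.3, 0, 0, 0, 0, 0.4], [0, -0.4, 0, 0, 0, 0, 0.4], [0, -0.4, 0, 0, 0, 0, 0.4], [0, -0.4, 0, 0, 0, 0, 0.4], [0, -0.4, 0, 0, 0, 0, 0.4]]
  ]
}}

```text
clock: 17.92
ee_pos: [0.526, -0.029, 0.232]
tool_rot: [0.699, 0.099, 0.15, -0.692]
wrist_force: [0.5, 0.1, -0.0]
gripper_width: 0.397
```

```bash
cat > chk.py <<'E'
from stand import *
from fit import box
import sys
def chk(tag):
    a=snap('scene',f's{tag}.png');b=snap('top',f't{tag}.png'); out=[]
    o=np.array([SX,SY,.035])+A_rest.apply([.006,0,0]); W=A_rest.apply(box(-6,6,-100,100,0,130))+o
    for n,im in(('scene',a),('top',b)):
        q=proj(n,W); c=q.mean(0).round().astype(int); x0,y0=c-50
        cr=cv2.resize(im[y0:y0+100,x0:x0+100],(400,400),interpolation=cv2.INTER_CUBIC); raw=cr.copy(); qq=np.round((q-[x0,y0]+.5)*4-.5).astype(int)
        for i in range(8):
            for j in range(i):
                if bin(i^j).count('1')==1: cv2.line(cr,tuple(map(int,qq[i])),tuple(map(int,qq[j])),(255,0,255),1)
        out.append(cr)
    cv2.imwrite(f'pics/k{tag}.png',np.hstack(out)[:,:,::-1])
chk(sys.argv[1]); s,p,R=cur(); print(s['clock'],p,s['wrist_force'],R.as_quat())
print('to forceps above',delta(p,R,[.640,.2165,.15],down(1.698-np.pi/2)))
E
python3 chk.py 10
```

```text
18.025 [ 0.5278 -0.0292  0.2346] [ 0.1813 -0.5285 -0.2723] [ 0.6992  0.101   0.1515 -0.6914]
to forceps above (array([ 0.034 , -0.1976,  0.3583]), array([2.3735, 1.4104, 3.8245]))
```

View pics/k10.png

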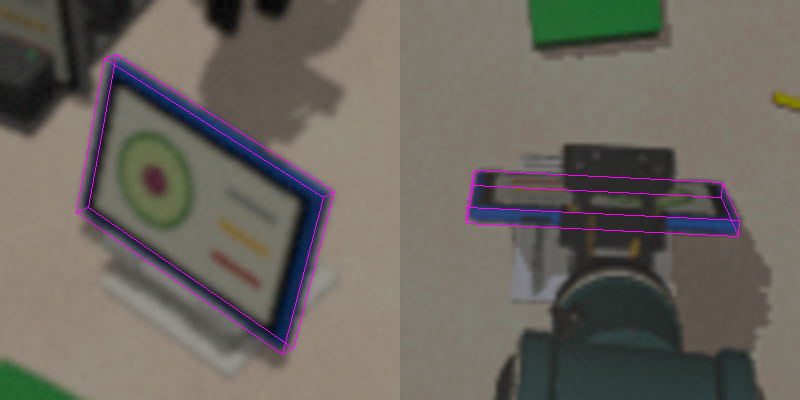

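{"fn": "play_rows", "kwargs": {
  "deltas": [
    [[0, 0, 0, 0.009, -0.05, 0.09, 0.4], [0, 0, 0, 0.009, -0.05, 0.09, 0.4], [0, 0, 0, 0.008, -0.049, 0.09, 0.4], [0, 0, 0, 0.008, -0.049, 0.089, 0.4], [0.237, 0, 0.382, 0, 0, 0, 0.4], [0.237, 0, 0.382, 0, 0, 0, 0.4], [0.237, 0, 0.382, 0, 0, 0, 0.4], [0.237, 0, 0.382, 0, 0, 0, 0.4]]
  ]
}}

```text
clock: 19.02
ee_pos: [0.5713, 0.0699, 0.2292]
tool_rot: [-0.705, -0.042, 0.048, 0.706]
wrist_force: [0.6, -0.1, 0.5]
gripper_width: 0.401
```

{"fn": "play_rows", "kwargs": {
  "deltas": [
    [[0.237, 0, 0.382, 0, 0, 0, 0.4], [0.237, 0, 0.382, 0, 0, 0, 0.4], [0.237, 0, 0.382, 0, 0, 0, 0.4], [0.237, 0, 0.382, 0, 0, 0, 0.4], [0.237, 0, 0.382, 0, 0, 0, 0.4], [0.237, 0, 0.382, 0, 0, 0, 0.4], [0, 0.4, 0, 0, 0, 0, 0.4], [0, 0.4, 0, 0, 0, 0, 0.4]]
  ]
}}

```text
clock: 20.02
ee_pos: [0.6387, 0.2177, 0.1816]
tool_rot: [-0.705, -0.043, 0.048, 0.706]
wrist_force: [0.2, 0.7, -0.2]
gripper_width: 0.401
```

```bash
sed -i '/to forceps/d' chk.py; python3 chk.py 11; python3 - <<'E'
from plan import *
s,p,R=cur()
print(delta(p,R,[.640,.2165,.003],down(1.698-np.pi/2)))
a=cv2.imread('pics/s11.png');b=cv2.imread('pics/t11.png')
cv2.imwrite('pics/c11.png',np.hstack([cv2.resize(b[130:210,180:260],(400,400)),cv2.resize(a[250:330,260:340],(400,400))]))
for n,o,k in(('top',(180,130),5),('scene',(260,250),5)):
  print(n,(proj(n,[p])-o)*k)
E
```

```text
20.125 [0.636  0.2165 0.1781] [-0.7118 -0.4196 -1.373 ] [ 0.7059  0.0406 -0.0499 -0.7054]
(array([-0.0002,  0.0009, -0.0132]), array([ 0.0657,  2.9187, -0.0085]))
top [[150.6325 154.6373]]
scene [[186.3997  33.6435]]
```

View pics/k11.png

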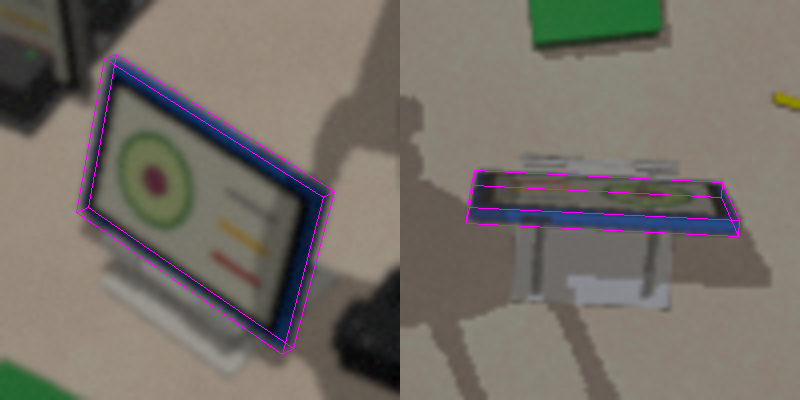

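View pics/c11.png

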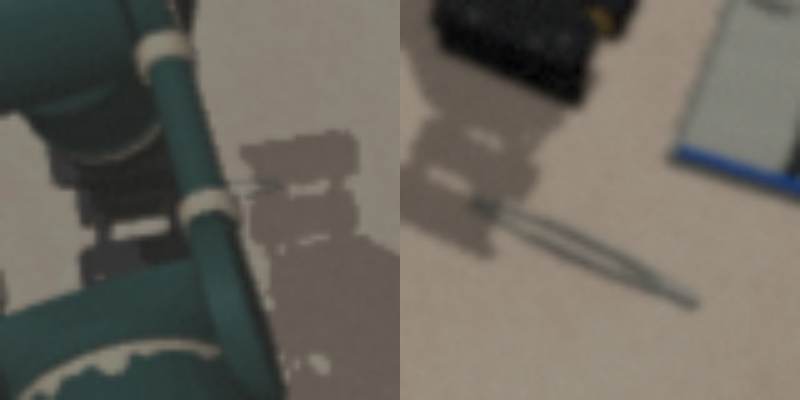

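{"fn": "play_rows", "kwargs": {
  "deltas": [
    [[0.066, 0.4, -0.008, 0, 0, -0.013, 0.4], [0, 0.5, 0, 0, 0, 0, 0.4], [0, 0.5, 0, 0, 0, 0, 0.4], [0, 0.5, 0, 0, 0, 0, 0.4], [0, 0.4, 0, 0, 0, 0, 0.4], [0, 0.3, 0, 0, 0, 0, 0.4], [0, 0, 0, 0, 0, 0, 0.4], [0, 0, 0, 0, 0, 0, 0.4]]
  ]
}}

```text
clock: 21.12
ee_pos: [0.6436, 0.2171, 0.0274]
tool_rot: [-0.705, -0.048, 0.042, 0.706]
wrist_force: [0.4, 0.3, -0.7]
gripper_width: 0.399
```

```bash
python3 - <<'E'
from plan import *
s,p,R=cur(); print(p)
print(delta(p,R,[.640,.2165,.003],down(1.698-np.pi/2)))
a=snap('scene','s12.png')
cv2.imwrite('pics/c12.png',cv2.resize(a[240:330,250:350],(800,600))[:,:,::-1])
E
```

```text
[0.6436 0.2171 0.0274]
(array([-0.0016,  0.0005,  0.0081]), array([-0.0614,  0.4059, -0.0022]))
```

View pics/c12.png

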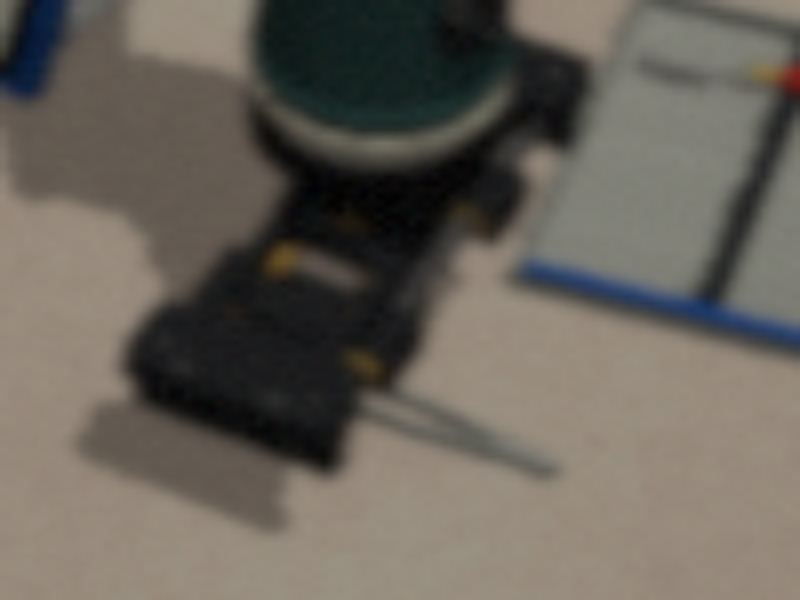

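{"fn": "play_rows", "kwargs": {
  "deltas": [
    [[-0.03, 0.15, 0, 0, 0, 0.008, 0.4], [-0.03, 0.12, 0, 0, 0, 0, 0.4], [0, 0.07, 0, 0, 0, 0, 0.4], [0, 0.04, 0, 0, 0, 0, 0.4], [0, 0, 0, 0, 0, 0, 0.4]]
  ]
}}

```text
clock: 21.8
ee_pos: [0.6389, 0.2163, 0.003]
tool_rot: [-0.705, -0.044, 0.046, 0.706]
wrist_force: [0.4, 0.1, -0.4]
gripper_width: 0.4
```

{"fn": "play_rows", "kwargs": {
  "deltas": [
    [[0, 0, 0, 0, 0, 0, 0.2], [0, 0, 0, 0, 0, 0, 0.1], [0, 0, 0, 0, 0, 0, 0], [0, 0, 0, 0, 0, 0, 0], [0, 0, 0, 0, 0, 0, 0]]
  ],
  "squeeze": 15
}}

```text
clock: 22.42
ee_pos: [0.6393, 0.2164, 0.0036]
tool_rot: [-0.705, -0.045, 0.046, 0.706]
wrist_force: [1.2, -0.3, 1.4]
gripper_width: 0.155
```

```bash
python3 - <<'E'
from plan import *
s,p,R=cur(); print(p,s['gripper_width']*88,s['wrist_force'],R.as_matrix())
a=snap('scene','s13.png')
cv2.imwrite('pics/c13.png',cv2.resize(a[240:330,250:350],(800,600))[:,:,::-1])
E
```

```text
[0.6393 0.2164 0.0036] 13.661598627364713 [ 1.2339 -0.282   1.4494] [[ 0.9919 -0.0013 -0.1273]
 [ 0.1274  0.0013  0.9919]
 [-0.0012 -1.      0.0014]]
```

View pics/c13.png

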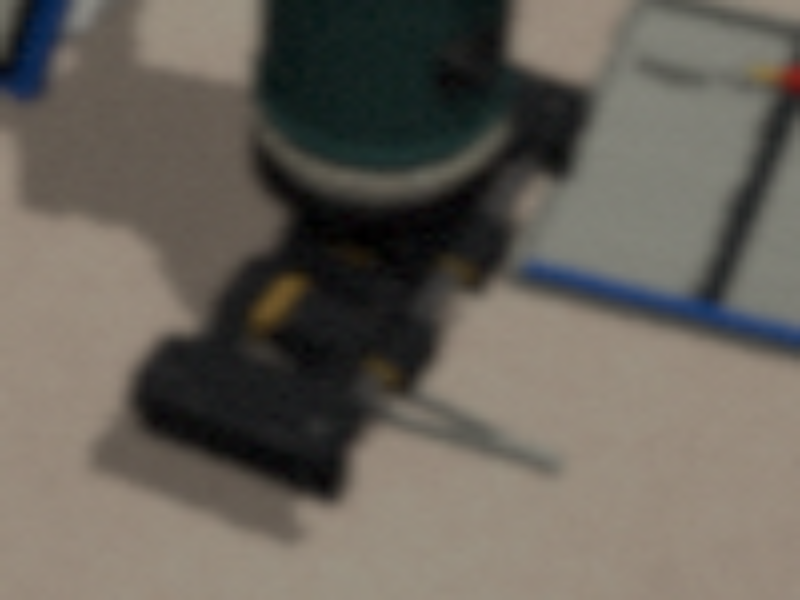

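{"fn": "play_rows", "kwargs": {
  "deltas": [
    [[0, -0.1, 0, 0, 0, 0, 0], [0, -0.2, 0, 0, 0, 0, 0], [0, -0.3, 0, 0, 0, 0, 0], [0, -0.3, 0, 0, 0, 0, 0], [0, -0.3, 0, 0, 0, 0, 0], [0, 0, 0, 0, 0, 0, 0]]
  ]
}}

```text
clock: 23.22
ee_pos: [0.6412, 0.2168, 0.0785]
tool_rot: [-0.705, -0.046, 0.044, 0.707]
wrist_force: [0.6, 0.5, -1.3]
gripper_width: 0.157
```

```bash
cat > tray.py <<'E'
from plan import *
TX,TY,TW=.4624,.3089,1.837
def place(x,y): c,s=np.cos(TW),np.sin(TW); return np.array([TX+c*x-s*y,TY+s*x+c*y])
E
python3 - <<'E'
from tray import *
s,p,R=cur(); print(s['clock'],p,s['gripper_width']*88)
t=place(0,-.045); print(t); print(delta(p,R,[*t,.06],down(TW-np.pi/2)))
E
```

```text
23.225 [0.6412 0.2168 0.0785] 13.798423495402028
[0.5058 0.3207]
(array([-0.0019, -0.1385,  0.0035]), array([-1.7207,  0.3084,  2.2642]))
```

{"fn": "play_rows", "kwargs": {
  "deltas": [
    [[0, 0, 0, -0.001, -0.07, 0.002, 0], [0, 0, 0, -0.001, -0.0685, 0.002, 0], [-0.287, 0, 0.377, 0, 0, 0, 0], [-0.287, 0, 0.377, 0, 0, 0, 0], [-0.287, 0, 0.377, 0, 0, 0, 0], [-0.287, 0, 0.377, 0, 0, 0, 0], [-0.287, 0, 0.377, 0, 0, 0, 0], [-0.287, 0, 0.377, 0, 0, 0, 0]]
  ]
}}

```text
clock: 24.22
ee_pos: [0.501, 0.3213, 0.0756]
tool_rot: [0.701, 0.092, -0.096, -0.7]
wrist_force: [-0.1, 0.4, -0.4]
gripper_width: 0.155
```

{"fn": "play_rows", "kwargs": {
  "deltas": [
    [[0, 0, 0, 0, 0, 0, 0], [0, 0, 0, 0, 0, 0, 0]]
  ]
}}

```text
clock: 24.48
ee_pos: [0.5033, 0.3203, 0.076]
tool_rot: [0.701, 0.092, -0.096, -0.7]
wrist_force: [-0.0, -0.5, 0.4]
gripper_width: 0.152
```

```bash
cat > trchk.py <<'E'
from tray import *
from fit import *
np.set_printoptions(precision=4,suppress=True)
def pr(L): return np.array([[x,s*y,z] for x,y in L for s in(1,-1) for z in(0,9)])/1000
FO=[pr([(-61,2.5),(-22,7)]),pr([(-22,7),(22,7)]),pr([(22,7),(71,3)])]
NE=[pr([(-49,4.5),(55,4.5)]),pr([(-98,.7),(-49,.7)])]
RE=[box(-42,-34,-78,78,3,15),box(34,42,-78,78,3,15)]
def show(tag,items,yaw_tcp=None):
    a=snap('scene',f's{tag}.png');b=snap('top',f't{tag}.png'); out=[]
    for n,im,(x0,y0,w,h) in(('scene',a,(305,225,110,90)),('top',b,(140,180,100,82))):
        cr=cv2.resize(im[y0:y0+h,x0:x0+w],(w*7,h*7),interpolation=cv2.INTER_CUBIC)
        for L,p,c in items:
            W=L@rz(p[2]).T+np.array([p[0],p[1],p[3]]); q=np.round((proj(n,W)-[x0,y0]+.5)*7-.5).astype(np.int32)
            cv2.polylines(cr,[cv2.convexHull(q)],True,c,1)
        cv2.imwrite(f'pics/{n}T{tag}.png',cr[:,:,::-1])
TRAY=[(L,(TX,TY,TW,0),(0,255,255)) for L in RE]+[(box(-105,105,-80,80,0,14),(TX,TY,TW,0),(255,0,255))]
E
python3 - <<'E'
from trchk import *
s,p,R=cur(); x=R.as_matrix()[:,0]; yaw=np.arctan2(x[1],x[0])+np.pi/2
print(s['clock'],p,s['gripper_width']*88)
show('14',TRAY+[(L,(p[0],p[1],yaw,p[2]-.0036),(255,255,0)) for L in FO])
t=place(0,-.045); print(delta(p,R,[*t,.03],down(TW-np.pi/2)))
E
```

```text
24.475 [0.5033 0.3203 0.076 ] 13.387926935042039
(array([ 0.0004,  0.0011, -0.0053]), array([ 0.0423,  0.7661, -0.0044]))
```

View pics/sceneT14.png

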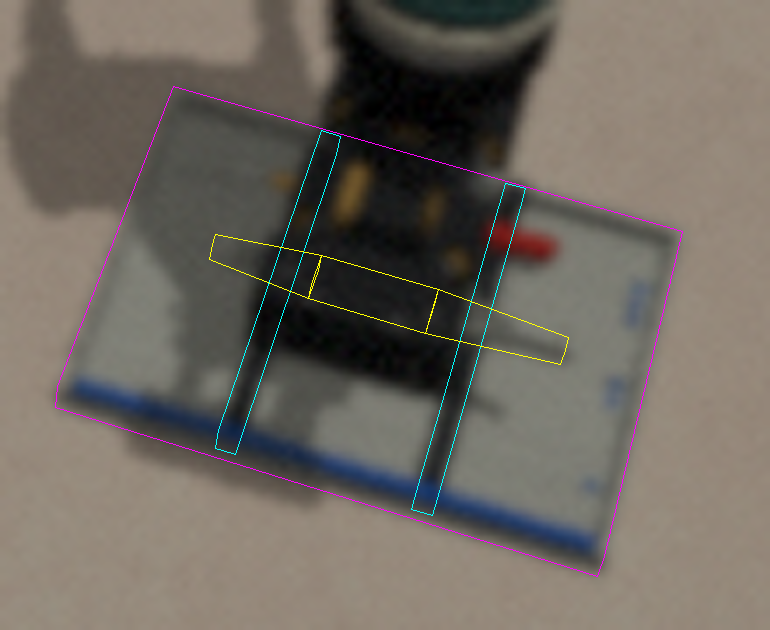

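View pics/topT14.png

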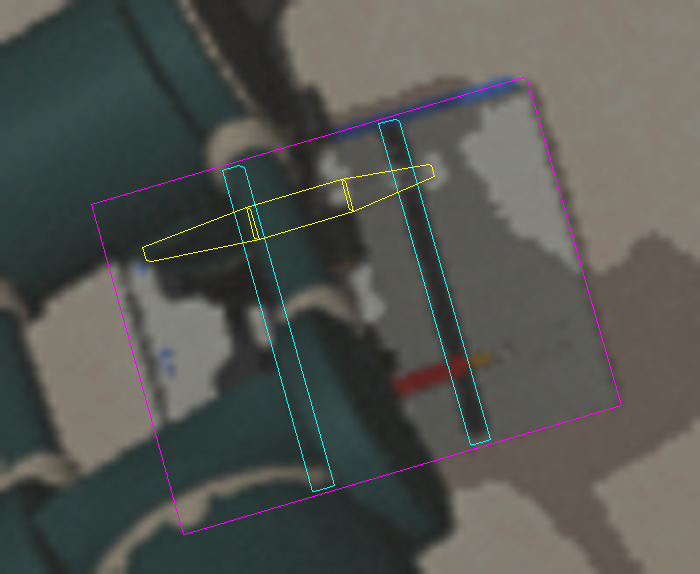

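```bash
python3 - <<'E'
from trchk import *
_,a,b=pickle.load(open('O.pkl','rb'))
TRAY=[(box(-42,-34,-72,72,23,23),(0,255,255)),(box(34,42,-72,72,23,23),(0,255,255)),(box(-105,105,-80,80,14,14),(255,0,255)),(box(-105,105,-80,80,0,0),(255,255,0))]
for n,im,(x0,y0,w,h) in(('scene',a,(305,225,110,90)),('top',b,(140,180,100,82))):
    cr=cv2.resize(im[y0:y0+h,x0:x0+w],(w*7,h*7),interpolation=cv2.INTER_CUBIC)
    for L,c in TRAY:
        W=L@rz(TW).T+np.array([TX,TY,0]); q=np.round((proj(n,W)-[x0,y0]+.5)*7-.5).astype(np.int32)
        cv2.polylines(cr,[cv2.convexHull(q)],True,c,1)
    cv2.imwrite(f'pics/{n}T0.png',cr[:,:,::-1])
E
```

```text
(no output)
```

View pics/sceneT0.png

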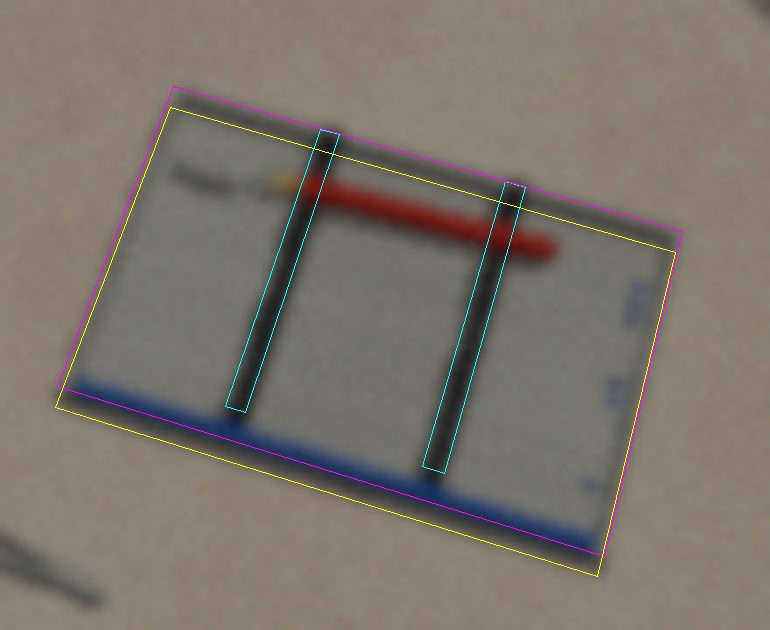

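View pics/topT0.png

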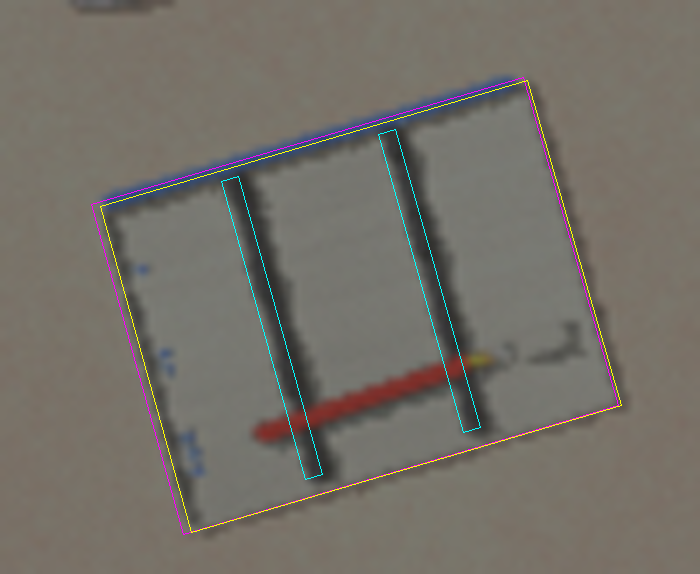

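{"fn": "play_rows", "kwargs": {
  "deltas": [
    [[0.042, 0.15, -0.01, 0, 0, -0.005, 0], [0, 0.25, 0, 0, 0, 0, 0], [0, 0.2, 0, 0, 0, 0, 0], [0, 0.1, 0, 0, 0, 0, 0], [0, 0.06, 0, 0, 0, 0, 0], [0, 0, 0, 0, 0, 0, 0]]
  ]
}}

```text
clock: 25.32
ee_pos: [0.5063, 0.32, 0.0301]
tool_rot: [0.701, 0.094, -0.094, -0.701]
wrist_force: [0.3, 0.1, -0.2]
gripper_width: 0.156
```

```bash
python3 - <<'E'
from trchk import *
s,p,R=cur(); x=R.as_matrix()[:,0]; yaw=np.arctan2(x[1],x[0])+np.pi/2
print(s['clock'],p,s['gripper_width']*88)
t=place(-.001,-.045); print(delta(p,R,[*t,.0186],down(TW-np.pi/2)))
show('15',TRAY[2:]+[(L,(p[0],p[1],yaw,p[2]-.0036),(255,255,0)) for L in FO])
E
```

```text
25.325 [0.5063 0.32   0.0301] 13.690765635241473
(array([ 0.0002, -0.    , -0.0009]), array([-0.005 ,  0.191 , -0.0033]))
```

View pics/sceneT15.png

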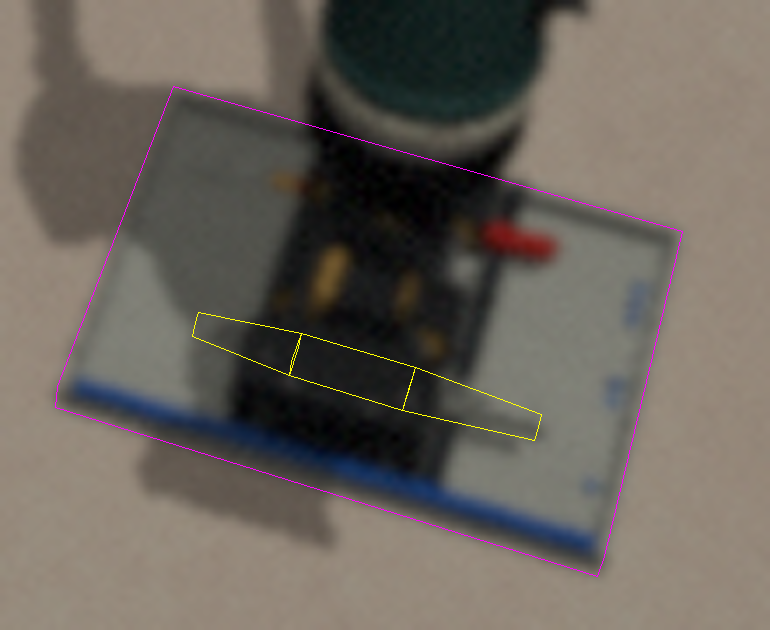

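```bash
python3 - <<'E'
from trchk import *
for x,z in((92,3),(100,14)):
  for y in(-.045,0,.045):
    w=place(x/1000,y)
    print(x,y,(proj('scene',[*w,z/1000])[0]-[305,225]+.5)*7,(proj('top',[*w,z/1000])[0]-[140,180]+.5)*7)
O,a,b=pickle.load(open('O.pkl','rb'))
for n,im,(x0,y0,w,h) in(('scene',a,(305,225,110,90)),('top',b,(140,180,100,82))):
    c=im[y0:y0+h,x0:x0+w]; H=cv2.cvtColor(c,cv2.COLOR_RGB2HSV)
    red=((H[...,0]<8)|(H[...,0]>172))&(H[...,1]>120)
    full=np.zeros((420,560)); full[y0:y0+h,x0:x0+w]=red
    ys,xs=np.nonzero(full); pts=np.array([onz(n,(u,v),.0195) for u,v in zip(xs,ys)]); L=(pts[:,:2]-[TX,TY])@rz(TW)[:2,:2]
    print(n,len(xs),L.mean(0)*1e3,L.min(0)*1e3,L.max(0)*1e3, 'slope',np.polyfit(L[:,0],L[:,1],1)[0])
E
```

```text
92 -0.045 [582.5706 486.4671] [145.07   269.2185]
92 0 [605.8539 393.8352] [170.7468 361.0577]
92 0.045 [628.1232 305.2377] [196.5256 453.2619]
100 -0.045 [609.222 476.744] [122.2547 273.1261]
100 0 [632.0913 383.5981] [148.0899 365.7027]
100 0.045 [653.957  294.5404] [174.0285 458.6501]
scene 129 [ 8.028  45.4894] [-41.8889  37.3888] [57.829  55.9701] slope 0.043627869113221966
top 71 [ 7.0527 44.0379] [-42.4525  38.1956] [56.6464 49.3849] slope 0.04846720146079191
```

{"fn": "play_rows", "kwargs": {
  "deltas": [
    [[0, 0.05, 0, 0, 0, 0, 0], [0, 0.05, 0, 0, 0, 0, 0], [0, 0.04, 0, 0, 0, 0, 0], [0, 0.025, 0, 0, 0, 0, 0], [0, 0, 0, 0, 0, 0, 0]]
  ]
}}

```text
clock: 26.05
ee_pos: [0.5062, 0.32, 0.0202]
tool_rot: [0.701, 0.094, -0.094, -0.701]
wrist_force: [-0.2, 0.5, 0.1]
gripper_width: 0.156
```

{"fn": "play_rows", "kwargs": {
  "deltas": [
    [[0, 0.02, 0, 0, 0, 0, 0], [0, 0, 0, 0, 0, 0, 0]]
  ]
}}

```text
clock: 26.3
ee_pos: [0.5063, 0.32, 0.0191]
tool_rot: [0.701, 0.094, -0.094, -0.701]
wrist_force: [-0.0, -0.3, -0.6]
gripper_width: 0.154
```

{"fn": "play_rows", "kwargs": {
  "deltas": [
    [[0, 0.02, 0, 0, 0, 0, 0], [0, 0, 0, 0, 0, 0, 0]]
  ]
}}

```text
clock: 26.55
ee_pos: [0.5065, 0.3201, 0.0185]
tool_rot: [0.701, 0.094, -0.094, -0.701]
wrist_force: [-1.0, -1.4, 3.8]
gripper_width: 0.155
```

{"fn": "play_rows", "kwargs": {
  "deltas": [
    [[0, 0, 0, 0, 0, 0, 0.19], [0, 0, 0, 0, 0, 0, 0.24], [0, 0, 0, 0, 0, 0, 0.3], [0, 0, 0, 0, 0, 0, 0.3]]
  ]
}}

```text
clock: 27.05
ee_pos: [0.5063, 0.32, 0.0178]
tool_rot: [0.701, 0.094, -0.094, -0.701]
wrist_force: [0.8, 0.1, -0.4]
gripper_width: 0.298
```

{"fn": "play_rows", "kwargs": {
  "deltas": [
    [[0, -0.1, 0, 0, 0, 0, 0.3], [0, -0.3, 0, 0, 0, 0, 0.3], [0, -0.5, 0, 0, 0, 0, 0.3], [0, -0.6, 0, 0, 0, 0, 0.3], [0, -0.6, 0, 0, 0, 0, 0.3], [0, -0.6, 0, 0, 0, 0, 0.3], [0, -0.4, 0, 0, 0, 0, 0.3], [0, 0, 0, 0, 0, 0, 0.3]]
  ]
}}

```text
clock: 28.05
ee_pos: [0.5083, 0.3211, 0.2082]
tool_rot: [-0.7, -0.096, 0.092, 0.702]
wrist_force: [-0.2, -0.3, -0.5]
gripper_width: 0.299
```

```bash
python3 - <<'E'
from trchk import *
s,p,R=cur()
print(s['clock'],p,s['gripper_width']*88)
show('16',TRAY[2:]+[(L,(*place(-.001,-.045),TW,.015),(255,255,0)) for L in FO])
# needle: handle origin; target yaw
print('needle',delta(p,R,[.6555,-.238,p[2]],down(1.236-np.pi/2)))
E
```

```text
28.05 [0.5083 0.3211 0.2082] 26.32260678138431
needle (array([-0.0035,  0.601 ,  0.0057]), array([ 5.3795,  0.    , -7.9954]))
```

View pics/sceneT16.png

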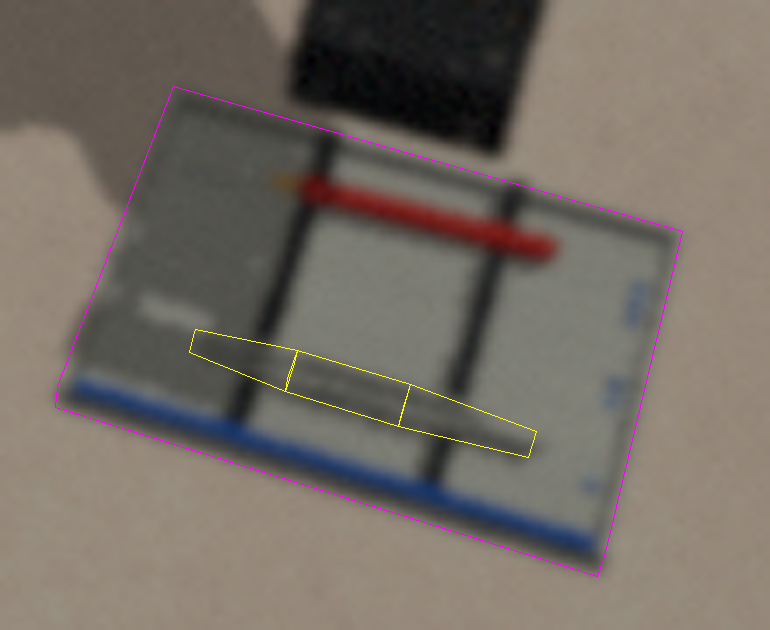

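{"fn": "play_rows", "kwargs": {
  "deltas": [
    [[0, -0.1, 0, -0.001, 0.15, 0.001, 0.35], [0, -0.1, 0, -0.001, 0.15, 0.001, 0.35], [0, -0.1, 0, -0.001, 0.15, 0.002, 0.35], [0, -0.1, 0, 0, 0.151, 0.002, 0.35], [0.385, 0, -0.571, 0, 0, 0, 0.35], [0.385, 0, -0.571, 0, 0, 0, 0.35], [0.385, 0, -0.571, 0, 0, 0, 0.35], [0.385, 0, -0.571, 0, 0, 0, 0.35]]
  ]
}}

```text
clock: 29.15
ee_pos: [0.5478, 0.1589, 0.226]
tool_rot: [0.699, -0.121, 0.115, -0.695]
wrist_force: [0.6, -0.1, -0.3]
gripper_width: 0.352
```

{"fn": "play_rows", "kwargs": {
  "deltas": [
    [[0.385, 0, -0.571, 0, 0, 0, 0.35], [0.385, 0, -0.571, 0, 0, 0, 0.35], [0.385, 0, -0.571, 0, 0, 0, 0.35], [0.385, 0, -0.571, 0, 0, 0, 0.35], [0.385, 0, -0.571, 0, 0, 0, 0.35], [0.385, 0, -0.571, 0, 0, 0, 0.35], [0.385, 0, -0.571, 0, 0, 0, 0.35], [0.385, 0, -0.571, 0, 0, 0, 0.35]]
  ]
}}

```text
clock: 30.15
ee_pos: [0.6323, -0.1603, 0.2261]
tool_rot: [0.698, -0.121, 0.115, -0.696]
wrist_force: [0.0, -0.4, 1.4]
gripper_width: 0.348
```

{"fn": "play_rows", "kwargs": {
  "deltas": [
    [[0.385, 0, -0.571, 0, 0, 0, 0.35], [0.374, 0, -0.571, 0, 0, 0, 0.35], [0, 0.4, 0, 0, 0, 0, 0.35], [0, 0.4, 0, 0, 0, 0, 0.35], [0, 0, 0, 0, 0, 0, 0.35]]
  ]
}}

```text
clock: 30.78
ee_pos: [0.6505, -0.2381, 0.1755]
tool_rot: [0.698, -0.123, 0.113, -0.697]
wrist_force: [0.3, -0.8, -0.5]
gripper_width: 0.351
```

```bash
python3 - <<'E'
from trchk import *
s,p,R=cur()
print(s['clock'],p,s['gripper_width']*88)
print('needle',delta(p,R,[.6555,-.238,.004],down(1.236-np.pi/2)))
a=snap('scene','s17.png'); b=snap('top','t17.png')
x0,y0=140,190
cr=cv2.resize(a[y0:y0+70,x0:x0+90],(720,560),interpolation=cv2.INTER_CUBIC)
for L in NE:
    W=L@rz(1.236).T+np.array([.6555,-.238,0]); q=np.round((proj('scene',W)-[x0,y0]+.5)*8-.5).astype(np.int32)
    cv2.polylines(cr,[cv2.convexHull(q)],True,(255,0,255),1)
cv2.imwrite('pics/c17.png',cr[:,:,::-1])
E
```

```text
30.775 [ 0.6505 -0.2381  0.1755] 30.90806100237174
needle (array([ 0.0043, -0.0003, -0.0138]), array([0.0773, 2.8592, 0.0294]))
```

View pics/c17.png

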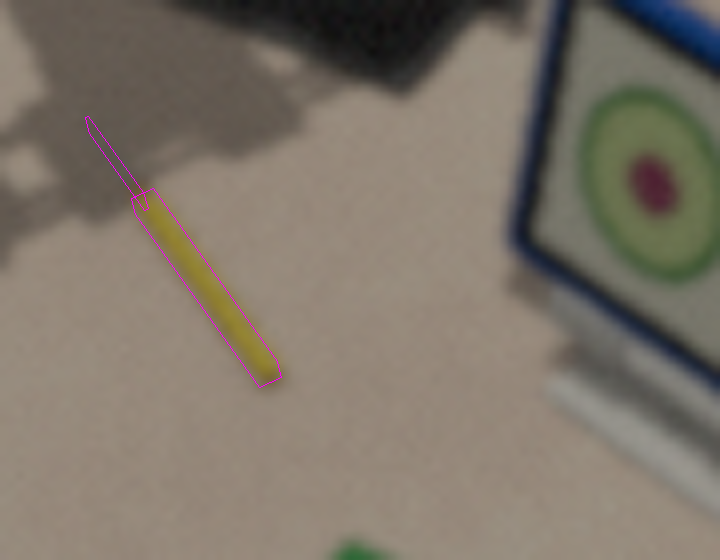

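View pics/t17.png

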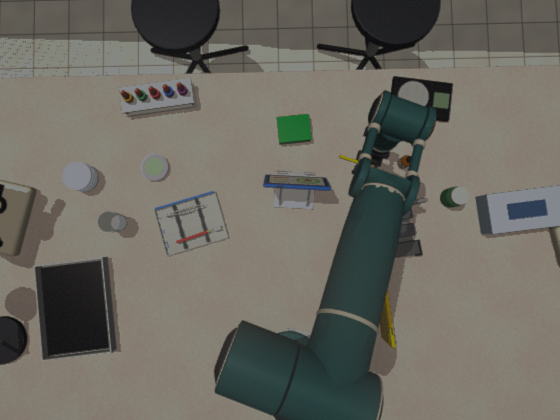

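{"fn": "play_rows", "kwargs": {
  "deltas": [
    [[0.07, 0.4, 0.03, 0.002, 0, 0, 0.35], [0, 0.5, 0, 0, 0, 0, 0.35], [0, 0.5, 0, 0, 0, 0, 0.35], [0, 0.5, 0, 0, 0, 0, 0.35], [0, 0.35, 0, 0, 0, 0, 0.35], [0, 0.2, 0, 0, 0, 0, 0.35], [0, 0, 0, 0, 0, 0, 0.35], [0, 0, 0, 0, 0, 0, 0.35]]
  ]
}}

```text
clock: 31.88
ee_pos: [0.6581, -0.2393, 0.0349]
tool_rot: [0.698, -0.119, 0.117, -0.696]
wrist_force: [-0.4, -0.1, 0.9]
gripper_width: 0.35
```

```bash
python3 - <<'E'
from trchk import *
s,p,R=cur()
print(s['clock'],p,s['gripper_width']*88)
print('needle',delta(p,R,[.6555,-.238,.004],down(1.236-np.pi/2)))
E
```

```text
31.875 [ 0.6581 -0.2393  0.0349] 30.76708637460962
needle (array([ 0.0028, -0.    , -0.0029]), array([-0.0488,  0.5144,  0.0062]))
```

{"fn": "play_rows", "kwargs": {
  "deltas": [
    [[-0.025, 0.2, 0.006, 0, 0, 0, 0.35], [-0.022, 0.15, 0, 0, 0, 0, 0.35], [0, 0.1, 0, 0, 0, 0, 0.35], [0, 0.06, 0, 0, 0, 0, 0.35], [0, 0, 0, 0, 0, 0, 0.35]]
  ]
}}

```text
clock: 32.5
ee_pos: [0.6542, -0.2375, 0.0025]
tool_rot: [0.698, -0.12, 0.116, -0.697]
wrist_force: [-0.4, 0.3, 0.2]
gripper_width: 0.352
```

{"fn": "play_rows", "kwargs": {
  "deltas": [
    [[0, 0, 0, 0, 0, 0, 0.2], [0, 0, 0, 0, 0, 0, 0.1], [0, 0, 0, 0, 0, 0, 0], [0, 0, 0, 0, 0, 0, 0], [0, 0, 0, 0, 0, 0, 0]]
  ],
  "squeeze": 15
}}

```text
clock: 33.12
ee_pos: [0.6547, -0.2378, 0.0034]
tool_rot: [0.698, -0.12, 0.116, -0.697]
wrist_force: [-0.3, 0.8, 1.2]
gripper_width: 0.097
```

{"fn": "play_rows", "kwargs": {
  "deltas": [
    [[0, -0.1, 0, 0, 0, 0, 0], [0, -0.3, 0, 0, 0, 0, 0], [0, -0.5, 0, 0, 0, 0, 0], [0, -0.6, 0, 0, 0, 0, 0], [0, -0.6, 0, 0, 0, 0, 0], [0, -0.6, 0, 0, 0, 0, 0], [0, -0.6, 0, 0, 0, 0, 0], [0, -0.3, 0, 0, 0, 0, 0]]
  ]
}}

```text
clock: 34.12
ee_pos: [0.6569, -0.2379, 0.2233]
tool_rot: [0.698, -0.118, 0.118, -0.696]
wrist_force: [1.3, 0.0, -1.2]
gripper_width: 0.096
```

```bash
python3 - <<'E'
from trchk import *
s,p,R=cur(); x=R.as_matrix()[:,0]; yaw=np.arctan2(x[1],x[0])+np.pi/2
print(s['clock'],p,s['gripper_width']*88)
t=place(-.001,0); print(t,delta(p,R,[*t,p[2]],down(TW-np.pi/2)))
for n in('scene','top'):
    im=snap(n,f'{n}18.png'); 
    q0=proj(n,p)[0].round().astype(int); x0,y0=q0-45; x0=max(x0,0);y0=max(0,y0)
    cr=cv2.resize(im[y0:y0+90,x0:x0+90],(540,540),interpolation=cv2.INTER_CUBIC)
    for L in NE:
        W=L@rz(yaw).T+p-[0,0,.0034]; q=np.round((proj(n,W)-[x0,y0]+.5)*6-.5).astype(np.int32)
        cv2.polylines(cr,[cv2.convexHull(q)],True,(255,0,255),1)
    cv2.imwrite(f'pics/c18{n}.png',cr[:,:,::-1])
E
```

```text
34.125 [ 0.6569 -0.2379  0.2233] 8.448869546422166
[0.4627 0.3079] (array([ 0.003 , -0.601 , -0.0006]), array([-0.7292,  0.    ,  9.6289]))
```

View pics/c18scene.png

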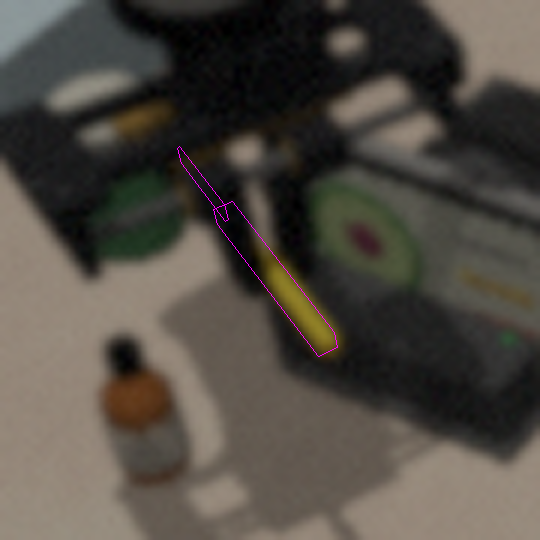

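{"fn": "play_rows", "kwargs": {
  "deltas": [
    [[0, 0, 0, 0.001, -0.15, 0, 0], [0, 0, 0, 0.001, -0.15, 0, 0], [0, 0, 0, 0, -0.15, 0, 0], [0, 0, 0, 0, -0.151, 0, 0], [-0.046, 0, 0.602, 0, 0, 0, 0], [-0.046, 0, 0.602, 0, 0, 0, 0], [-0.046, 0, 0.602, 0, 0, 0, 0], [-0.046, 0, 0.602, 0, 0, 0, 0]]
  ]
}}

```text
clock: 35.22
ee_pos: [0.6053, -0.0998, 0.2171]
tool_rot: [-0.7, -0.091, 0.097, 0.702]
wrist_force: [0.3, -0.1, 0.4]
gripper_width: 0.101
```

{"fn": "play_rows", "kwargs": {
  "deltas": [
    [[-0.046, 0, 0.602, 0, 0, 0, 0], [-0.046, 0, 0.602, 0, 0, 0, 0], [-0.046, 0, 0.602, 0, 0, 0, 0], [-0.046, 0, 0.602, 0, 0, 0, 0], [-0.046, 0, 0.602, 0, 0, 0, 0], [-0.046, 0, 0.602, 0, 0, 0, 0], [-0.046, 0, 0.602, 0, 0, 0, 0], [-0.046, 0, 0.602, 0, 0, 0, 0]]
  ]
}}

```text
clock: 36.22
ee_pos: [0.508, 0.1727, 0.2182]
tool_rot: [-0.7, -0.091, 0.097, 0.701]
wrist_force: [0.1, -0.6, -0.3]
gripper_width: 0.099
```

{"fn": "play_rows", "kwargs": {
  "deltas": [
    [[-0.046, 0, 0.602, 0, 0, 0, 0], [-0.045, 0, 0.602, 0, 0, 0, 0], [-0.045, 0, 0.602, 0, 0, 0, 0], [-0.045, 0, 0.602, 0, 0, 0, 0], [0, 0.4, 0, 0, 0, 0, 0], [0, 0.5, 0, 0, 0, 0, 0], [0, 0.5, 0, 0, 0, 0, 0], [0, 0.4, 0, 0, 0, 0, 0]]
  ]
}}

```text
clock: 37.22
ee_pos: [0.4587, 0.3076, 0.1093]
tool_rot: [0.701, 0.091, -0.097, -0.701]
wrist_force: [-0.4, 0.4, 0.1]
gripper_width: 0.099
```

{"fn": "play_rows", "kwargs": {
  "deltas": [
    [[0, 0, 0, 0, 0, 0, 0], [0, 0, 0, 0, 0, 0, 0]]
  ]
}}

```text
clock: 37.48
ee_pos: [0.4605, 0.3086, 0.1125]
tool_rot: [-0.7, -0.092, 0.096, 0.701]
wrist_force: [0.3, 0.0, 0.1]
gripper_width: 0.098
```

```bash
python3 - <<'E'
from trchk import *
s,p,R=cur(); x=R.as_matrix()[:,0]; yaw=np.arctan2(x[1],x[0])+np.pi/2
print(s['clock'],p,s['gripper_width']*88)
show('19',TRAY[2:]+[(L,(p[0],p[1],yaw,p[2]-.0034),(255,255,0)) for L in NE])
t=place(-.001,0); print(delta(p,R,[*t,.0184],down(TW-np.pi/2)))
E
```

```text
37.475 [0.4605 0.3086 0.1125] 8.616764179312085
(array([-0.0023, -0.0001, -0.0054]), array([ 0.0316,  1.5688, -0.0197]))
```

View pics/sceneT19.png

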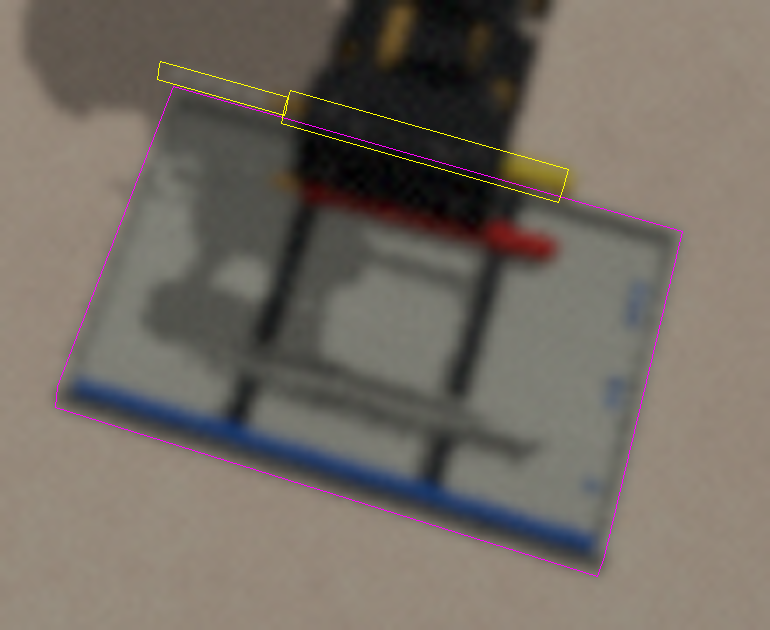

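View pics/topT19.png

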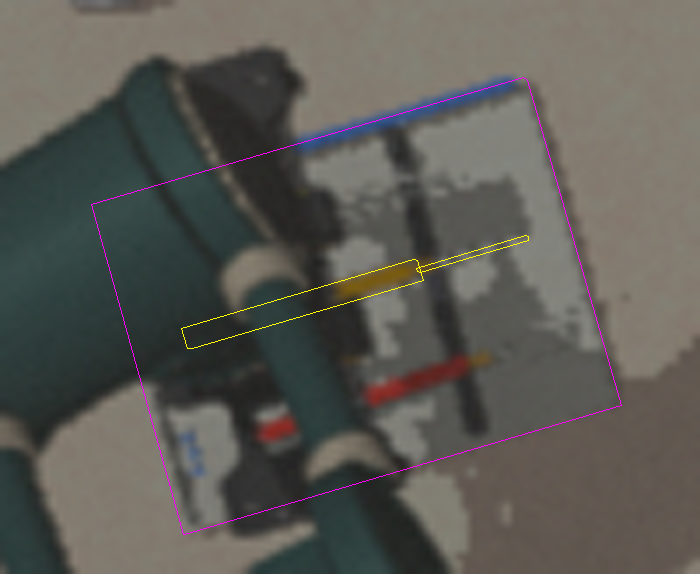

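{"fn": "play_rows", "kwargs": {
  "deltas": [
    [[0.03, 0.25, -0.03, -0.002, 0, -0.003, 0], [0, 0.35, 0, 0, 0, 0, 0], [0, 0.35, 0, 0, 0, 0, 0], [0, 0.25, 0, 0, 0, 0, 0], [0, 0.12, 0, 0, 0, 0, 0], [0, 0.06, 0, 0, 0, 0, 0], [0, 0, 0, 0, 0, 0, 0], [0, 0, 0, 0, 0, 0, 0]]
  ]
}}

```text
clock: 38.58
ee_pos: [0.4632, 0.3077, 0.0305]
tool_rot: [-0.701, -0.094, 0.094, 0.701]
wrist_force: [0.6, -0.5, 0.7]
gripper_width: 0.093
```

```bash
python3 - <<'E'
from trchk import *
s,p,R=cur(); x=R.as_matrix()[:,0]; yaw=np.arctan2(x[1],x[0])+np.pi/2
print(s['clock'],p,s['gripper_width']*88)
t=place(-.002,0); print(delta(p,R,[*t,.0184],down(TW-np.pi/2)))
E
```

```text
38.575 [0.4632 0.3077 0.0305] 8.221343067218873
(array([-0.0008,  0.    , -0.0005]), array([-0.0073,  0.2014, -0.0112]))
```

{"fn": "play_rows", "kwargs": {
  "deltas": [
    [[-0.007, 0.05, -0.011, 0, 0, 0, 0], [0, 0.05, 0, 0, 0, 0, 0], [0, 0.04, 0, 0, 0, 0, 0], [0, 0.03, 0, 0, 0, 0, 0], [0, 0, 0, 0, 0, 0, 0]]
  ]
}}

```text
clock: 39.2
ee_pos: [0.4622, 0.3066, 0.0193]
tool_rot: [0.701, 0.093, -0.095, -0.701]
wrist_force: [-0.7, 0.1, -0.0]
gripper_width: 0.1
```

{"fn": "play_rows", "kwargs": {
  "deltas": [
    [[0, 0.02, 0, 0, 0, 0, 0], [0, 0, 0, 0, 0, 0, 0]]
  ]
}}

```text
clock: 39.45
ee_pos: [0.4625, 0.3067, 0.0185]
tool_rot: [-0.701, -0.093, 0.094, 0.701]
wrist_force: [0.6, -0.1, -0.2]
gripper_width: 0.098
```

{"fn": "play_rows", "kwargs": {
  "deltas": [
    [[0, 0.015, 0, 0, 0, 0, 0], [0, 0, 0, 0, 0, 0, 0]]
  ]
}}

```text
clock: 39.7
ee_pos: [0.4626, 0.3068, 0.0183]
tool_rot: [-0.701, -0.093, 0.094, 0.701]
wrist_force: [-1.5, -1.0, 5.0]
gripper_width: 0.1
```

Contact at the expected height; release and retreat.

{"fn": "play_rows", "kwargs": {
  "deltas": [
    [[0, 0, 0, 0, 0, 0, 0.14], [0, 0, 0, 0, 0, 0, 0.2], [0, 0, 0, 0, 0, 0, 0.26], [0, 0, 0, 0, 0, 0, 0.26]]
  ]
}}

```text
clock: 40.2
ee_pos: [0.4623, 0.3066, 0.0173]
tool_rot: [-0.701, -0.093, 0.095, 0.701]
wrist_force: [0.6, -0.4, 0.1]
gripper_width: 0.261
```

{"fn": "play_rows", "kwargs": {
  "deltas": [
    [[0, -0.1, 0, 0, 0, 0, 0.26], [0, -0.3, 0, 0, 0, 0, 0.26], [0, -0.5, 0, 0, 0, 0, 0.26], [0, -0.6, 0, 0, 0, 0, 0.26], [0, -0.6, 0, 0, 0, 0, 0.26], [0, -0.6, 0, 0, 0, 0, 0.26], [-0.2, -0.4, 0.7, 0, 0, 0, 0.26], [-0.2, 0, 0.8, 0, 0, 0, 0.26]]
  ]
}}

```text
clock: 41.2
ee_pos: [0.4175, 0.3889, 0.2087]
tool_rot: [-0.699, -0.095, 0.091, 0.703]
wrist_force: [1.2, 0.3, -1.1]
gripper_width: 0.264
```

{"fn": "play_rows", "kwargs": {
  "deltas": [
    [[-0.2, 0, 0.8, 0, 0, 0, 0.26], [-0.1, 0, 0.8, 0, 0, 0, 0.26], [0, 0, 0.8, 0, 0, 0, 0.26], [0, 0, 0.6, 0, 0, 0, 0.26], [0, 0, 0, 0, 0, 0, 0.26]]
  ]
}}

```text
clock: 41.82
ee_pos: [0.3502, 0.5584, 0.2051]
tool_rot: [-0.7, -0.095, 0.095, 0.701]
wrist_force: [-0.3, -0.1, -0.6]
gripper_width: 0.26
```

```bash
python3 chk.py 20; python3 - <<'E'
from trchk import *
show('20',[(L,(*place(-.001,-.045),TW,.015),(255,255,0)) for L in FO]+[(L,(*place(-.002,0),TW,.015),(255,255,0)) for L in NE])
E
```

```text
41.925 [0.3511 0.5559 0.2045] [-0.1909 -1.0261 -0.107 ] [-0.7008 -0.0937  0.0946  0.7008]
```

View pics/sceneT20.png

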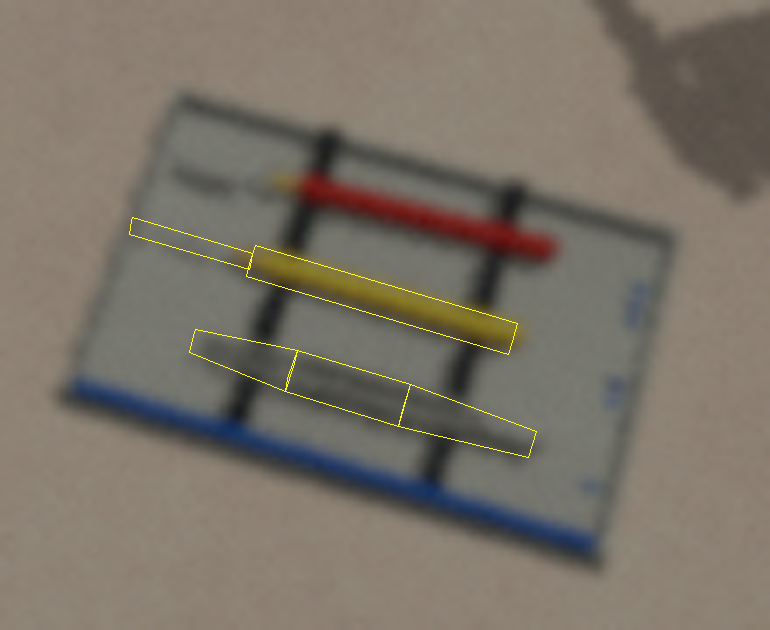

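View pics/topT20.png

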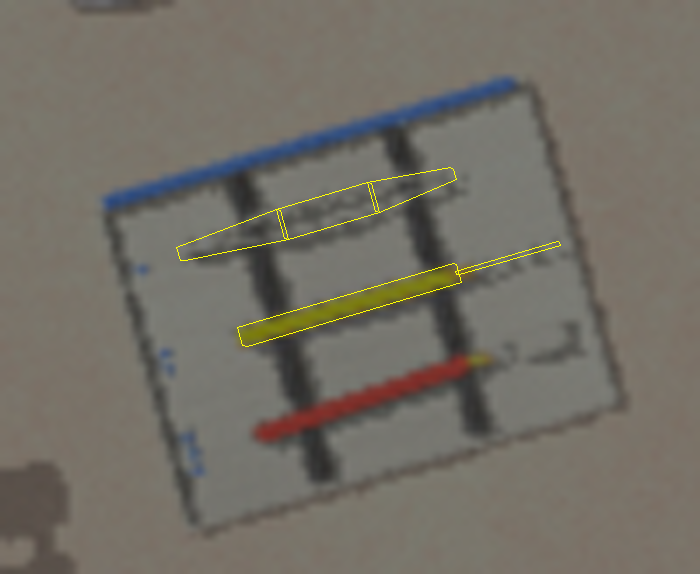

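View pics/k20.png

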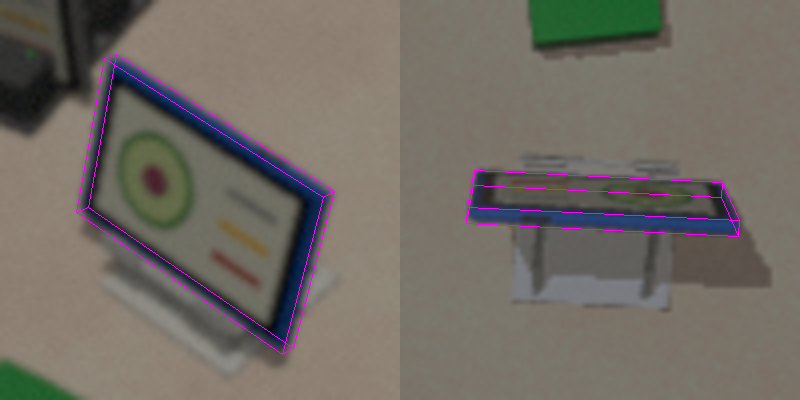

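View pics/t20.png

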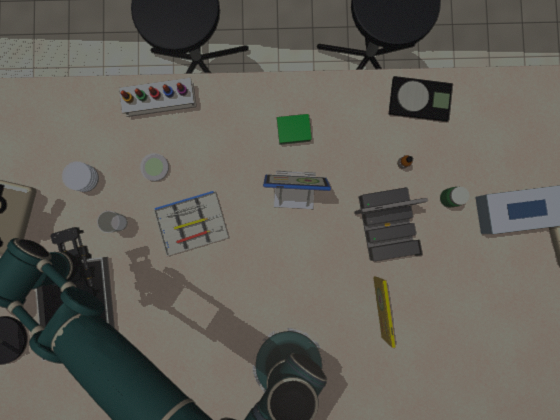

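```bash
python3 -c "
from cell import r
print(r.close_job(), r.get_state()['clock'])"
```

```text
the job is handed in; nothing more can be done
the job is handed in; nothing more can be done
```

The place is set and the job is handed in, at about 42 s of the 72 s allowed. I did the tablet first, then the forceps, then the needle.

**Tablet:** The blue tablet leans on the stand, screen to the front and right way up. I felt it touch the ledge within about 0.1 mm of the expected height, then the back plate, before letting go. In the last pictures it lay within about 1 px (3 mm) of the outline expected for home.

**Instruments:** The forceps are in the first place beside the blue rim and the needle is in the second. Both lie across both rests, with their points the same way as the lifter's blade. Each was lowered until it touched at the expected height and then released, not dropped.

**Forces:** The strongest force in the readings was about 18 N, at the ledge contact. I backed off from it before pressing the tablet to the plate.

**Checks that disagreed or fell short:**
- The two cameras differed by about 2 mm on the needle, and by 1–2 mm on where the tablet sat in the gripper. I took values in between.
- The tray's rests looked 2–3 mm towards its -x end compared with my tray fit, so I aimed the needle 2 mm that way.
- In the last top view the forceps lay about 2 mm off the drawn outline, by eye, which is inside the play of the notch.
- I compared the other things with the starting pictures by eye only. They looked unmoved.

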